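# Tighten a vacuum chamber lid crosswise in two passes

### The job

Tighten the vacuum chamber's lid evenly with its four wing knobs, always in the crosswise order red, blue, yellow, green. On the first pass turn each knob clockwise until you feel it bite and then about 10 degrees more, so that it is snug; when all four are snug, go round again in the same order and turn each one on until it comes up firm, about 35 degrees past its bite. Feel for the resistance, never force a knob on past firm, and leave the red-capped bottle and the tape roll where they are.

Things in the scene. Friction and masses are not known exactly. Their poses are not given: they have to be found in the camera images.
- chamber: squat round steel vacuum chamber, bolted aluminium lid, 164 mm across, lid top 70 mm above the worktop; fixed, cannot be pushed. A black-capped pump port sticks out along its -x to 110 mm from the axis, 27 mm up. Origin on its axis at worktop level, z up. Four equal upright wing knobs on the lid, 58 mm from the axis, 90 deg apart; a flat sight glass, 74 mm high, between them.
- red_grip (a point): middle of the wing of the red knob (port side, chamber -x), on its vertical turning axis, 109 mm above the worktop. Each wing is an upright bar 34 mm long (this point's x, horizontal), 12 mm thick (y), 34 mm high (z up); below it a 17 mm hub. Grip it across the 12 mm. Its starting direction is random and says nothing about tightness.
- blue_grip (a point): middle of the wing of the blue knob (opposite red, chamber +x), on its vertical turning axis, 109 mm above the worktop. Every knob tightens clockwise seen from above and stays where left. Moment to turn it: 0.02 N m while loose; 0.2 to 1.0 rad of loose turn remain at the start, different per knob, not visible. Then it bites: 0.28 N m, and 0.1 rad of spring washers under it wind up first.
- yellow_grip (a point): middle of the wing of the yellow knob (chamber +y), on its vertical turning axis, 109 mm above the worktop. After the bite every knob turns 0.6 rad (34 deg) more at 0.28 N m as the gasket is squeezed; then it is firm: the moment climbs over 0.1 rad to 0.6 N m, and 0.2 rad more at that damages it.
- green_grip (a point): middle of the wing of the green knob (opposite yellow, chamber -y), on its vertical turning axis, 109 mm above the worktop. Every knob counts as snug from 0.05 rad and as firm from 0.42 rad past its bite (spring wind-up not counted). More than 0.38 rad past the bite is too far while any knob is not yet snug.
- red_washer (a point): centre of the underside of the 24 mm steel washer under the red knob, 71 mm above the worktop, just over the lid. It sinks straight down 0.6 mm per rad that the knob is turned past its bite, 0.36 mm when firm: too little for the readings to show.
- blue_washer (a point): centre of the underside of the 24 mm steel washer under the blue knob, 71 mm above the worktop, just over the lid. It sinks straight down 0.6 mm per rad that the knob is turned past its bite, 0.36 mm when firm: too little for the readings to show.
- yellow_washer (a point): centre of the underside of the 24 mm steel washer under the yellow knob, 71 mm above the worktop, just over the lid. It sinks straight down 0.6 mm per rad that the knob is turned past its bite, 0.36 mm when firm: too little for the readings to show.
- green_washer (a point): centre of the underside of the 24 mm steel washer under the green knob, 71 mm above the worktop, just over the lid. It sinks straight down 0.6 mm per rad that the knob is turned past its bite, 0.36 mm when firm: too little for the readings to show.
- red_stud (a point): underside of the small steel nut under the flange by the red knob, 36 mm above the worktop. It stays put unless the knob is forced past firm: then it sinks 0.6 mm per rad.
- blue_stud (a point): underside of the small steel nut under the flange by the blue knob, 36 mm above the worktop. It stays put unless the knob is forced past firm: then it sinks 0.6 mm per rad.
- yellow_stud (a point): underside of the small steel nut under the flange by the yellow knob, 36 mm above the worktop. It stays put unless the knob is forced past firm: then it sinks 0.6 mm per rad.
- green_stud (a point): underside of the small steel nut under the flange by the green knob, 36 mm above the worktop. It stays put unless the knob is forced past firm: then it sinks 0.6 mm per rad.
- bottle_100: small reagent bottle with a red cap, 56 mm across, 109 mm high, origin at the centre of its underside; bystander
- label_tape: roll of yellow label tape lying flat, 66 mm across, 19 mm high, origin at the centre of its underside; bystander

How it is judged (in metres and radians):
On the way, in this order (a step that is already met when the one before it is completed fails the run):
1. first pass: the red knob is snug (z of red_washer in the frame of chamber below 0.07097 m), for 0.1 s.
2. first pass: the blue knob (opposite it) is snug (z of blue_washer in the frame of chamber below 0.07097 m), for 0.1 s.
3. first pass: the yellow knob is snug (z of yellow_washer in the frame of chamber below 0.07097 m), for 0.1 s.
4. first pass: the green knob (opposite it) is snug (z of green_washer in the frame of chamber below 0.07097 m), for 0.1 s.
5. second pass: the red knob is firm (z of red_washer in the frame of chamber below 0.070748 m), for 0.1 s.
6. second pass: the blue knob (opposite it) is firm (z of blue_washer in the frame of chamber below 0.070748 m), for 0.1 s.
7. second pass: the yellow knob is firm (z of yellow_washer in the frame of chamber below 0.070748 m), for 0.1 s.
8. second pass: the green knob (opposite it) is firm (z of green_washer in the frame of chamber below 0.070748 m), for 0.1 s.
At the end, for the whole second after the job is handed in: all four knobs are firm (0.42 rad or more past the bite; the gasket is fully squeezed at 0.6 rad) and none has been forced 0.2 rad or more beyond that; bottle and tape are within 30 mm of where they stood (z of each of red_washer, blue_washer, yellow_washer, green_washer in the frame of chamber below 0.070748 m and not (z of red_stud in the frame of chamber below 0.03588 m) and not (z of blue_stud in the frame of chamber below 0.03588 m) and not (z of yellow_stud in the frame of chamber below 0.03588 m) and not (z of green_stud in the frame of chamber below 0.03588 m) and distance of each of bottle_100, label_tape from where it was at the start of the episode below 0.03 m); the robot touches nothing.
It fails at once if a knob was forced 0.2 rad or more past firm (z of any of red_stud, blue_stud, yellow_stud, green_stud in the frame of chamber below 0.03588 m).
It fails at once if a knob was turned more than 0.38 rad past its bite before all four were snug (z of any of red_washer, blue_washer, yellow_washer, green_washer in the frame of chamber below 0.070772 m and z of any of red_washer, blue_washer, yellow_washer, green_washer in the frame of chamber above 0.07097 m).
It fails at once if the bottle or tape was shoved more than 30 mm (distance of any of bottle_100, label_tape from where it was at the start of the episode above 0.03 m).
It fails at once if the bottle was knocked over (angle between bottle_100's own z axis and vertical above 0.5 rad).
It also fails if it takes over 72 s, if anything falls off the work surface, if the arm or the gripper's body presses on something with over 40 N, if the wrist force passes 120 N, or if a joint passes its speed limit or range.

### The arm

A 6-joint arm with a two-finger parallel gripper is mounted at the origin on a cart in front of the work surface, level with it; the furniture and walls round the work are solid. World frame = base frame: x ahead of the robot, y to its left, z up, the work surface at z = 0. Lengths are in m, angles in degrees, forces in N, time in s.
With the tool pointing down it reaches from about 0.4 to 0.825 m from the base axis. Payload 7 kg.
Tool frame: the origin (TCP) lies midway between the tips of the shut fingers; the grasp point (between the pads) lies 19 mm behind it (r.grasp_offset is the distance from the TCP to the grasp point, in m); z points along the fingers, x is the direction in which the jaws open and shut, and the axes are right-handed (so a half turn about z gives the same grasp; the last joint's range is limited). The gripper opens to 88 mm and grips with 3 to 60 N. Pads are 19 mm wide; open, the fingers measure 130 mm over their backs; the gripper's body (78 mm by 193 mm) begins 47 mm behind the grasp point.
Start: joints at [-56.66, 20.546, 0.682, 0, -70.136, -16.507], TCP at [0.195, -0.646, 0.227] pointing down, gripper open.
Joint ranges: [-176.03, 176.03], [-82.01, 121.73], [-58.28, 71.71], [-173.87, 95.51], [-174.79, -0.11], [-173.66, 173.66]. Speed limits (degrees/s): [136.94, 136.94, 172.46, 180, 180, 180].

### API

Orientations are given as [roll, pitch, yaw] about the fixed x, y, z axes, in that order (R = Rz(yaw) Ry(pitch) Rx(roll)).
In Python, from plant import r gives the robot as it stands.
- The arm moves only by the tool step_arm, never from a script. Its argument "deltas" is a list of rows, each a list of 7 numbers: the turn, a rotation vector about the tool's x, y, z in rad, then the shift along the tool's x, y, z in mm, then the opening, from -1 (shut) to 1 (fully open), so that 0 is half open. In form: [[ax, ay, az, x, y, z, grip], ...]. A call has 1 to 10 rows; each row shifts and turns the pose as measured when the row begins, along the tool's axes as they then stand; what a row does not reach is not made up. A row lasts 1/10 s, in which the tool goes at most 50 mm and 8.59 degrees, less where a joint would pass 70% of its speed; a pose out of reach is approached as far as the arm can. A call with a gripper value outside its range is refused whole. The fingers move at their own pace and stop on an object; "squeeze" is the grip in N (left out, the last holds). Time passes only in rows, so rows that do not move let the fingers close. It gives the time, the measured TCP pose, the force and the opening at its end, in the units of the state.
- r.get_state(): the state, without advancing time (a new reading comes with each control period).
- r.capture(name): name is "scene" or "top"; returns the picture (480x640x3 uint8, red, green, blue); there is no depth.
- r.camera_info(name): a dict with "vertical_fov" (degrees; the focal length in pixels is half the picture's height over the tangent of half this angle, whatever the lens; pixels are square), "cx", "cy" (the principal point, pixels), "k1" (the pictures are not rectified: a ray, as slopes to the right and down, at radius r is drawn at 1 + k1 r^2 times it, then the intrinsics apply), "view" (4x4, takes a point from world to camera coordinates). Camera axes: x right, y down, z forward; pixel columns grow to the right and rows downward; lengths in m; the calibration is good to about 2 mm. A picture is of the moment at which its call begins. camera_info takes no time and is no camera call.
- r.close_job(): hands the job in, once; it reports no verdict.
The state is a dict: "time_s": time; "joints": joint angles; "qd": joint speeds; "joint_torque": joint torques, N m; "tcp_pos": TCP position; "eef_rot": TCP orientation; "contact_force": force on the tool from outside, world axes, zero at the start; "moment": the same for the moment, N m; "gripper_width": finger opening in m.
Only numpy, scipy, OpenCV 4.12 (cv2) and the standard library are available. Lean on these libraries where they do the work, as an engineer would, in place of code of your own. Each camera call takes 0.05 s, during which the arm holds its last target.

## Working session

There is one attempt and no reset: what is moved stays moved. The work goes in short steps, Python scripts to look and compute and a tool call to move; the robot and the scene stay as the last step left them, time stands still between calls to the robot, and variables do not carry over. Pictures are saved under pics/ and viewed, and the job is handed in when it is done.

Besides the shell and the picture viewer there is one more tool, called after ">>>" by a JSON object that holds its "method" and its "body", one argument or row to a line. step_arm: Moves the arm, as the interface text tells. Its arguments: {"type":"object","properties":{"deltas":{"type":"array","items":{"type":"array","items":{"type":"number"}}},"squeeze":{"type":"number"}},"required":["deltas"]}

```bash
mkdir -p pics; ls
python3 - <<'E'
from plant import r
import cv2
print(r.get_state())
for n in("scene","top"):
    im=r.capture(n); cv2.imwrite(f"pics/{n}0.png",im[:,:,::-1]); print(n,r.camera_info(n))
E
```

```text
pics
{'time_s': 0.0, 'joints': array([-5.66573930e+01,  2.05913471e+01,  6.34315529e-01, -2.03886926e-02,
       -7.01352873e+01, -1.65072293e+01]), 'qd': array([-0.04834416, -0.06437646, -0.11486985,  0.0735398 ,  0.00431981,
        0.03024537]), 'joint_torque': array([-6.36197856e-04, -5.82710767e+01,  2.93057996e+01,  6.99732274e+00,
        6.82371654e-03, -1.44211845e-04]), 'tcp_pos': array([ 0.19533702, -0.64561364,  0.22562695]), 'eef_rot': array([-1.79992143e+02, -9.39602723e-02,  1.06828428e+02]), 'contact_force': array([0.47255792, 0.38699729, 0.33305091]), 'moment': array([-0.04223696,  0.02605563,  0.02791107]), 'gripper_width': 0.0875375187692564}
scene {'vertical_fov': 48.95305367476584, 'cx': 323.9261255752483, 'cy': 231.59808877561926, 'k1': -0.14839882988059608, 'view': array([[-0.62500729, -0.78058926, -0.0068039 ,  0.33811164],
       [-0.44369529,  0.36240504, -0.81963228,  0.31695911],
       [ 0.64226193, -0.50925729, -0.57284957,  0.94984075],
       [ 0.        ,  0.        ,  0.        ,  1.        ]])}
top {'vertical_fov': 55.8875869445994, 'cx': 320.489003979716, 'cy': 237.46060039829942, 'k1': -0.059740140217070296, 'view': array([[ 0.01538155, -0.99965898,  0.02110275, -0.03286356],
       [-0.9942341 , -0.01753127, -0.10578851,  0.56105546],
       [ 0.10612239, -0.01935388, -0.99416471,  1.04830287],
       [ 0.        ,  0.        ,  0.        ,  1.        ]])}
```

View pics/scene0.png

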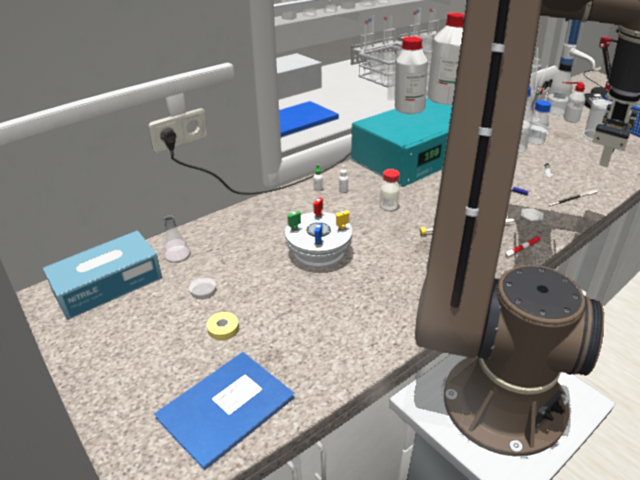

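View pics/top0.png

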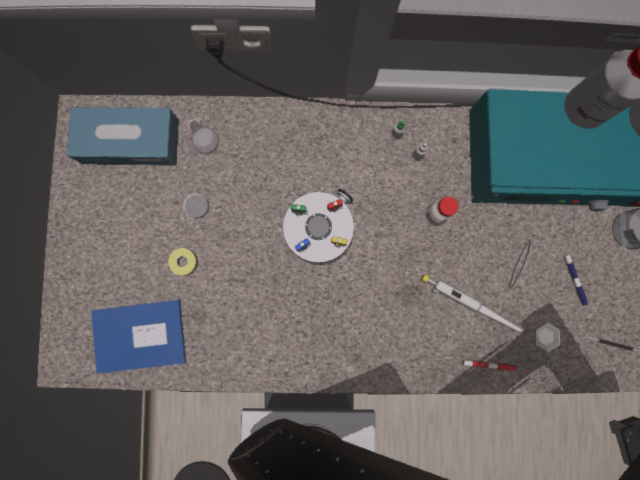

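Run:
```python
import cv2
t=cv2.imread("pics/top0.png")[180:275,265:375]; cv2.imwrite("pics/topc.png",cv2.resize(t,None,fx=6,fy=6,interpolation=cv2.INTER_CUBIC))
t=cv2.imread("pics/scene0.png")[185:275,275:365]; cv2.imwrite("pics/scenec.png",cv2.resize(t,None,fx=6,fy=6,interpolation=cv2.INTER_CUBIC))
```

```text
(no output)
```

View pics/topc.png

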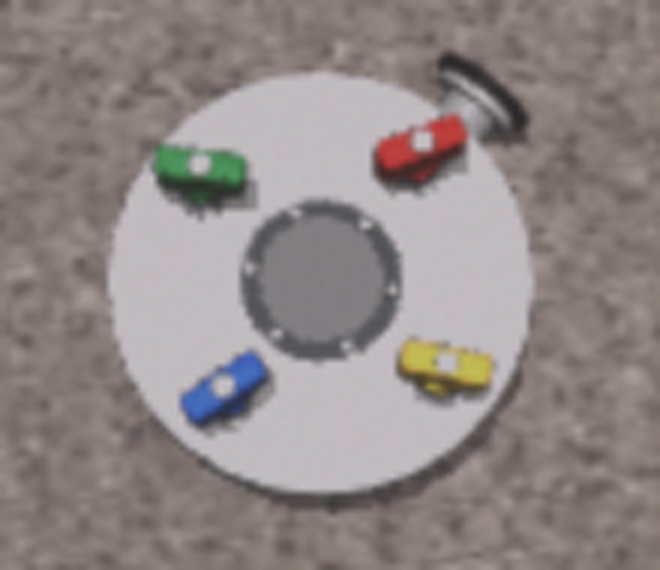

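View pics/scenec.png

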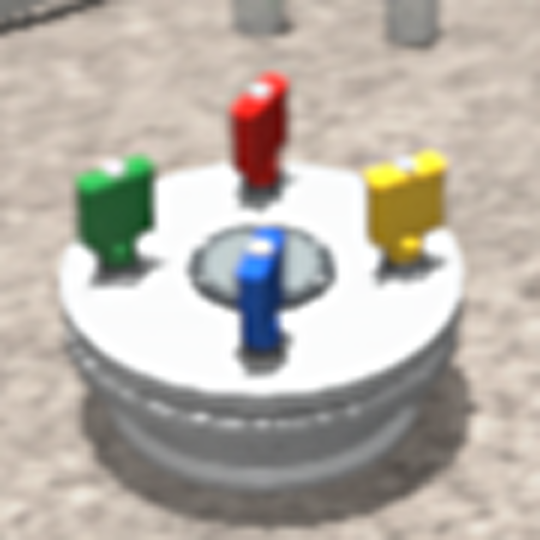

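```bash
cat > h.py <<'E'
import numpy as np, cv2
from plant import r
from scipy.spatial.transform import Rotation as R
def cam(n):
    c=r.camera_info(n); f=240/np.tan(np.radians(c["vertical_fov"]/2))
    return c,f
def ray(n,u,v,z):
    c,f=cam(n); d=np.array([(u-c["cx"])/f,(v-c["cy"])/f]); s=d.copy()
    for _ in range(30): s=d/(1+c["k1"]*(s@s))
    V=c["view"]; Rt=V[:3,:3]; o=-Rt.T@V[:3,3]; w=Rt.T@np.r_[s,1]
    return o+w*(z-o[2])/w[2]
def proj(n,p):
    c,f=cam(n); q=c["view"][:3,:3]@p+c["view"][:3,3]; s=q[:2]/q[2]; s=s*(1+c["k1"]*(s@s)); return s*f+[c["cx"],c["cy"]]
E
python3 - <<'E'
from h import *
k=lambda x,o:o+(x+.5)/6-.5
T={"red":((421,141),(380,158),(465,125)),"blue":((223,384),(187,408),(264,362)),"yellow":((447,362),(400,356),(492,372)),"green":((200,163),(156,160),(245,170))}
S={"red":(260,91),"blue":(261,245),"yellow":(405,163),"green":(115,167)}
P=[]
for n,l in T.items():
    p=[ray("top",k(a,265),k(b,180),.126) for a,b in l]
    s=ray("scene",k(S[n][0],275),k(S[n][1],185),.126)
    d=p[2]-p[1]; P.append((p[0]+s)/2)
    print(n,p[0][:2].round(4),s[:2].round(4),"bar deg",np.degrees(np.arctan2(d[1],d[0])).round(1),np.linalg.norm(d).round(4))
P=np.array(P); c=P.mean(0); print(c,np.linalg.norm((P-c)[:,:2],axis=1),np.degrees(np.arctan2(*(P-c)[:,1::-1].T)))
print(np.linalg.norm(c[:2]))
E
```

```text
red [ 0.6276 -0.0518] [ 0.621  -0.0462] bar deg -67.5 0.0335
blue [0.5372 0.0186] [0.5323 0.023 ] bar deg -58.0 0.0324
yellow [ 0.5466 -0.0622] [ 0.5416 -0.057 ] bar deg -98.9 0.0338
green [0.6179 0.0286] [0.6122 0.0339] bar deg -95.4 0.0326
[ 0.57954038 -0.01412055  0.126     ] [0.05671544 0.0567904  0.05763152 0.05760007] [ -37.93757931  142.03063747 -127.94255058   51.98288343]
0.5797123794015969
```

Run:
```python
from h import *
from scipy.optimize import least_squares
k=lambda x,o:o+(x+.5)/6-.5
T={"red":(421,141),"blue":(223,384),"yellow":(447,362),"green":(200,163),"glass":(321,280)}
S={"red":(260,91),"blue":(261,245),"yellow":(405,163),"green":(115,167),"glass":(263,267)}
for n in T:
    a=np.array([k(T[n][0],265),k(T[n][1],180)]);b=np.array([k(S[n][0],275),k(S[n][1],185)])
    s=least_squares(lambda p:np.r_[proj("top",p)-a,proj("scene",p)-b],[.58,0,.1]); print(n,s.x.round(4),s.fun.round(2))
z=.074
print(ray("top",k(321,265),k(280,180),z),ray("scene",k(263,275),k(267,185),z))
```

```text
red [ 0.6287 -0.0521  0.1201] [-0. -0.  0.  0.]
blue [0.5377 0.0188 0.1213] [-0.01 -0.01  0.02  0.  ]
yellow [ 0.5473 -0.0623  0.1209] [-0.09 -0.08  0.13  0.01]
green [0.619  0.0289 0.1205] [-0.06 -0.06  0.09  0.01]
glass [ 0.5829 -0.0169  0.0712] [ 0.01  0.01 -0.01 -0.  ]
[ 0.58257404 -0.01683343  0.074     ] [ 0.57971276 -0.0144319   0.074     ]
```

```bash
cat >> h.py <<'E'
def rows(p,yaw,grip,n=None,step=45,deg=8):
    s=r.get_state(); p=np.array(p); d=p-s["tcp_pos"]; R0=R.from_euler("xyz",s["eef_rot"],degrees=True); R1=R.from_euler("xyz",[180,0,yaw],degrees=True)
    # take direction of q6-safe rotation: straight rotvec in tool frame
    rv=(R0.inv()*R1).as_rotvec(); n=n or int(max(np.ceil(np.linalg.norm(d)*1e3/step),np.ceil(np.degrees(np.linalg.norm(rv))/deg),1))
    Rc=R0; out=[]
    for i in range(n):
        t=Rc.inv().apply(d*1e3/n); out.append([*(rv/n).round(4),*t.round(1),grip]); Rc=Rc*R.from_rotvec(rv/n)
    print(n); print([[float(x) for x in o] for o in out])
def st():
    s=r.get_state(); print(s["time_s"],s["tcp_pos"].round(4),s["eef_rot"].round(2),s["contact_force"].round(2),s["moment"].round(3),round(s["gripper_width"],4),s["joints"].round(1))
E
python3 -c "
from h import *
rows([.6276,-.0518,.19],-157.5,-.1)"
```

```text
17
[[0.0001, -0.0001, -0.0982, 26.1, 34.5, 2.1, -0.1], [0.0001, -0.0001, -0.0982, 22.6, 36.8, 2.1, -0.1], [0.0001, -0.0001, -0.0982, 18.8, 38.9, 2.1, -0.1], [0.0001, -0.0001, -0.0982, 14.9, 40.5, 2.1, -0.1], [0.0001, -0.0001, -0.0982, 10.9, 41.8, 2.1, -0.1], [0.0001, -0.0001, -0.0982, 6.7, 42.7, 2.1, -0.1], [0.0001, -0.0001, -0.0982, 2.5, 43.1, 2.1, -0.1], [0.0001, -0.0001, -0.0982, -1.7, 43.2, 2.1, -0.1], [0.0001, -0.0001, -0.0982, -5.9, 42.8, 2.1, -0.1], [0.0001, -0.0001, -0.0982, -10.1, 42.0, 2.1, -0.1], [0.0001, -0.0001, -0.0982, -14.2, 40.8, 2.1, -0.1], [0.0001, -0.0001, -0.0982, -18.1, 39.2, 2.1, -0.1], [0.0001, -0.0001, -0.0982, -21.9, 37.3, 2.1, -0.1], [0.0001, -0.0001, -0.0982, -25.4, 34.9, 2.1, -0.1], [0.0001, -0.0001, -0.0982, -28.7, 32.3, 2.1, -0.1], [0.0001, -0.0001, -0.0982, -31.8, 29.3, 2.1, -0.1], [0.0001, -0.0001, -0.0982, -34.5, 26.0, 2.1, -0.1]]
```

>>> {"method": "step_arm", "body": {
  "deltas": [
    [0,0,-0.098,26,34.5,2,-0.1],
    [0,0,-0.098,22.6,36.8,2,-0.1],
    [0,0,-0.098,18.8,39,2,-0.1],
    [0,0,-0.098,15,40.5,2,-0.1],
    [0,0,-0.098,11,42,2,-0.1],
    [0,0,-0.098,6.7,42.7,2,-0.1],
    [0,0,-0.098,2.5,43,2,-0.1],
    [0,0,-0.098,-1.7,43,2,-0.1]
  ],
  "squeeze": 30
}}

```text
time_s: 0.9
tcp_pos: [0.3983, -0.3571, 0.2048]
eef_rot: [179.8, -0.4, 152.9]
contact_force: [1.3, -0.4, -0.1]
gripper_width: 0.0401
```

```bash
python3 -c "
from h import *
st();rows([.6276,-.0518,.19],-157.5,-.1)"
```

```text
0.9 [ 0.3983 -0.3571  0.2048] [179.82  -0.44 152.92] [ 1.29 -0.35 -0.08] [-0.059 -0.111 -0.046] 0.0401 [-21.    8.6 -18.4  -0.2 -63.5  -5.9]
9
[[0.0007, -0.0007, -0.0962, -7.3, 41.8, 1.7, -0.1], [0.0007, -0.0007, -0.0962, -11.2, 40.9, 1.7, -0.1], [0.0007, -0.0007, -0.0962, -15.1, 39.6, 1.7, -0.1], [0.0007, -0.0007, -0.0962, -18.8, 38.0, 1.7, -0.1], [0.0007, -0.0007, -0.0962, -22.4, 36.0, 1.6, -0.1], [0.0007, -0.0007, -0.0962, -25.8, 33.7, 1.6, -0.1], [0.0007, -0.0007, -0.0962, -28.9, 31.1, 1.6, -0.1], [0.0007, -0.0007, -0.0962, -31.7, 28.2, 1.6, -0.1], [0.0007, -0.0007, -0.0962, -34.3, 25.0, 1.6, -0.1]]
```

>>> {"method": "step_arm", "body": {
  "deltas": [
    [0,0,-0.096,-7.3,41.8,1.7,-0.1],
    [0,0,-0.096,-11,41,1.7,-0.1],
    [0,0,-0.096,-15,39.6,1.7,-0.1],
    [0,0,-0.096,-18.8,38,1.7,-0.1],
    [0,0,-0.096,-22.4,36,1.6,-0.1],
    [0,0,-0.096,-25.8,33.7,1.6,-0.1],
    [0,0,-0.096,-29,31,1.6,-0.1],
    [0,0,-0.096,-31.7,28,1.6,-0.1],
    [0,0,-0.096,-34.3,25,1.6,-0.1],
    [0,0,0,0,0,0,-0.2]
  ]
}}

```text
time_s: 1.9
tcp_pos: [0.6297, -0.0287, 0.1874]
eef_rot: [179.4, -0.3, -155.0]
contact_force: [-0.6, -0.4, -0.1]
gripper_width: 0.0368
```

```bash
python3 -c "
from h import *
st();rows([.6276,-.0518,.15],-157.5,-.2)
im=r.capture('scene')[:,:,::-1];cv2.imwrite('pics/s1.png',cv2.resize(im[130:290,230:400],None,fx=4,fy=4))
im=r.capture('top')[:,:,::-1];cv2.imwrite('pics/t1.png',cv2.resize(im[150:300,240:400],None,fx=4,fy=4))"
```

```text
1.9 [ 0.6297 -0.0287  0.1874] [ 179.43   -0.29 -154.99] [-0.56 -0.43 -0.12] [-0.074  0.21  -0.021] 0.0368 [ 14.8  18.2  -7.8  -0.6 -64.4  10.5]
1
[[0.0099, -0.0054, 0.0438, 11.5, -20.5, 37.2, -0.2]]
```

View pics/s1.png

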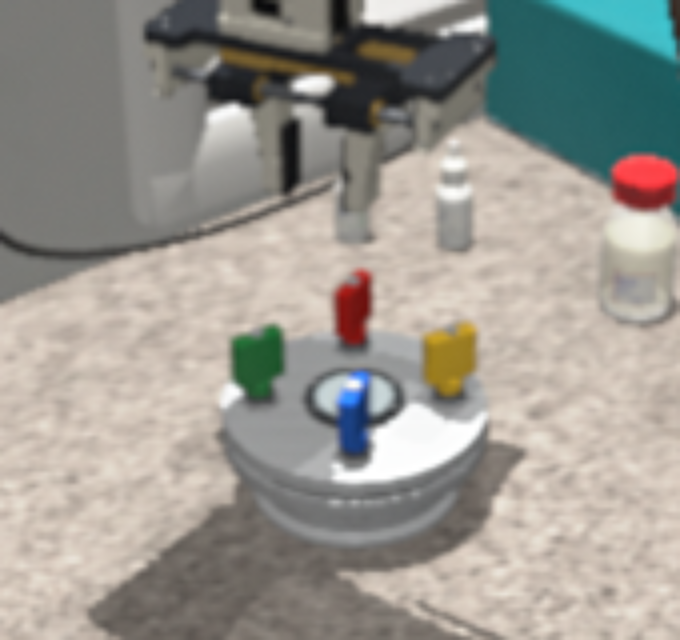

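View pics/t1.png

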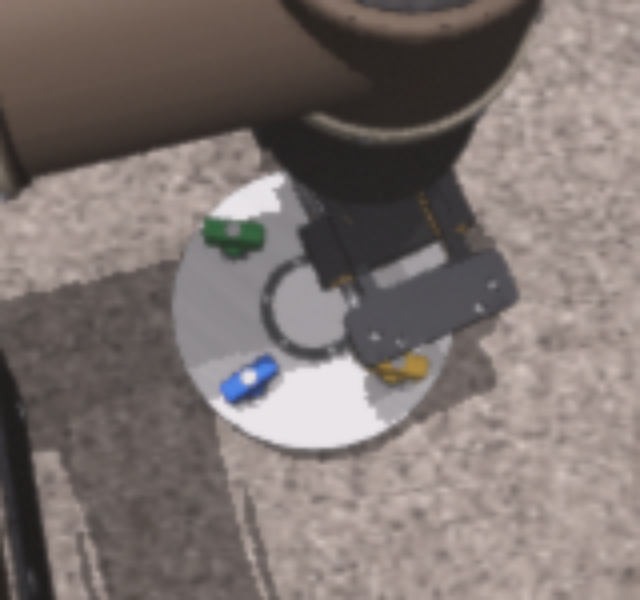

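```bash
python3 -c "
from h import *
st()
s=r.get_state();Q=R.from_euler('xyz',s['eef_rot'],degrees=True)
g=s['gripper_width']/2
for x in(-g-.021,-g,g,g+.021):
  for y in (-.0095,.0095):
    p=s['tcp_pos']+Q.apply([x,y,0]);print(x,y,((proj('scene',p)-[230,130])*4).round(0))
im=r.capture('scene')[:,:,::-1];cv2.imwrite('pics/s2.png',cv2.resize(im[130:210,260:360],None,fx=7,fy=7,interpolation=cv2.INTER_CUBIC))
rows([.6276,-.0518,.15],-157.5,-.2)
"
```

```text
2.0 [ 0.6275 -0.0314  0.1876] [ 179.41   -0.36 -155.31] [-0.23  0.14 -0.64] [-0.021  0.215 -0.066] 0.0352 [ 14.6  18.1  -7.9  -0.6 -64.4  10.4]
-0.03860649381719189 -0.0095 [275. 175.]
-0.03860649381719189 0.0095 [260. 189.]
-0.017606493817191884 -0.0095 [306. 182.]
-0.017606493817191884 0.0095 [291. 196.]
0.017606493817191884 -0.0095 [358. 194.]
0.017606493817191884 0.0095 [343. 208.]
0.03860649381719189 -0.0095 [389. 202.]
0.03860649381719189 0.0095 [375. 216.]
1
[[0.01, -0.0062, 0.0369, 7.4, -18.3, 37.8, -0.2]]
```

View pics/s2.png

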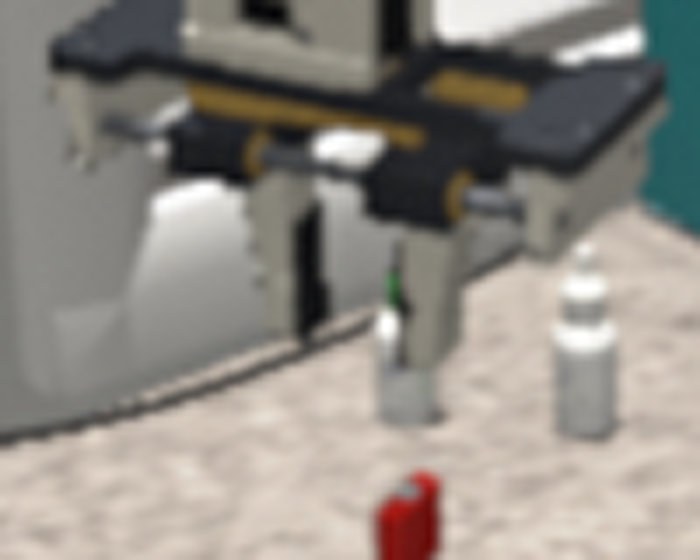

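```bash
python3 -c "
from h import *
rows([.6245,-.049,.15],-157.5,-.1,n=3)
"
```

```text
3
[[0.0033, -0.0021, 0.0123, 3.0, -4.8, 12.6, -0.1], [0.0033, -0.0021, 0.0123, 3.0, -4.8, 12.6, -0.1], [0.0033, -0.0021, 0.0123, 3.0, -4.8, 12.7, -0.1]]
```

>>> {"method": "step_arm", "body": {
  "deltas": [
    [0.003,-0.002,0.012,3,-5,13,-0.1],
    [0.003,-0.002,0.012,3,-5,13,-0.1],
    [0.003,-0.002,0.012,3,-5,12,-0.1],
    [0,0,0,0,0,0,-0.1]
  ]
}}

```text
time_s: 2.45
tcp_pos: [0.622, -0.0543, 0.1501]
eef_rot: [180.0, 0.0, -158.0]
contact_force: [-0.9, 0.3, 0.4]
gripper_width: 0.0394
```

```bash
python3 -c "
from h import *
st();rows([.6245,-.049,.094],-157.5,-.1,n=4)
"
```

```text
2.45 [ 0.622  -0.0543  0.1501] [ 1.7996e+02  5.0000e-02 -1.5795e+02] [-0.9   0.27  0.36] [ 0.01   0.205 -0.054] 0.0394 [ 12.9  19.1 -11.9  -0.1 -58.9   9.2]
4
[[0.0002, 0.0002, -0.002, -1.1, 1.0, 14.0, -0.1], [0.0002, 0.0002, -0.002, -1.1, 1.0, 14.0, -0.1], [0.0002, 0.0002, -0.002, -1.1, 1.0, 14.0, -0.1], [0.0002, 0.0002, -0.002, -1.1, 1.0, 14.0, -0.1]]
```

>>> {"method": "step_arm", "body": {
  "deltas": [
    [0,0,-0.002,-1,1,14,-0.1],
    [0,0,-0.002,-1,1,14,-0.1],
    [0,0,-0.002,-1,1,14,-0.1],
    [0,0,0,0,0,8,-0.1],
    [0,0,0,0,0,0,-0.1]
  ]
}}

```text
time_s: 2.95
tcp_pos: [0.6234, -0.0521, 0.0985]
eef_rot: [180.0, 0.2, -157.8]
contact_force: [0.1, -0.4, -0.4]
gripper_width: 0.0396
```

```bash
python3 -c "
from h import *
st();rows([.6245,-.049,.094],-157.5,-.1,n=1)
im=r.capture('scene')[:,:,::-1];cv2.imwrite('pics/s3.png',cv2.resize(im[160:260,270:370],None,fx=6,fy=6,interpolation=cv2.INTER_CUBIC))
"
```

```text
2.95 [ 0.6234 -0.0521  0.0985] [ 1.7998e+02  1.7000e-01 -1.5776e+02] [ 0.09 -0.36 -0.39] [-0.057  0.202  0.001] 0.0396 [ 13.1  22.  -15.2  -0.1 -52.7   9.2]
1
[[0.0003, 0.003, -0.0046, -2.1, 2.4, 4.5, -0.1]]
```

View pics/s3.png

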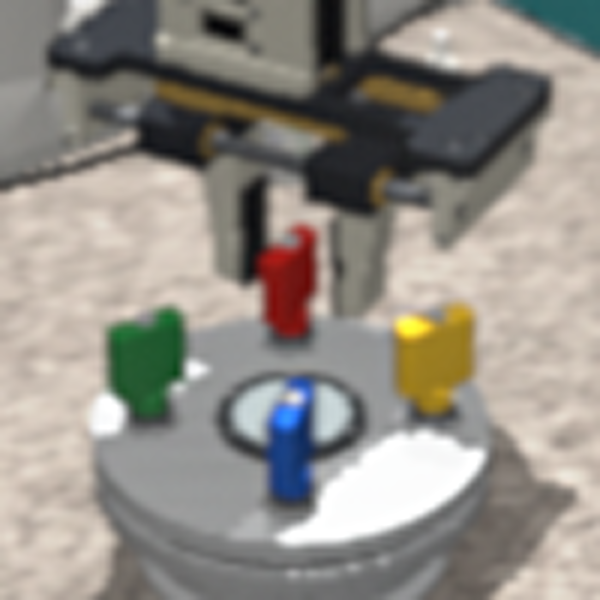

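>>> {"method": "step_arm", "body": {
  "deltas": [
    [0,0.003,-0.003,-0.8,2.5,4,-0.1],
    [0,0,0,0,0,0,-0.4],
    [0,0,0,0,0,0,-0.7],
    [0,0,0,0,0,0,-1],
    [0,0,0,0,0,0,-1],
    [0,0,0,0,0,0,-1]
  ],
  "squeeze": 15
}}

```text
time_s: 3.6
tcp_pos: [0.6275, -0.0476, 0.0969]
eef_rot: [-179.9, 0.5, -157.5]
contact_force: [1.3, -0.3, -4.3]
gripper_width: 0.0121
```

```bash
python3 -c "
from h import *
st()"
```

```text
3.6 [ 0.6275 -0.0476  0.0969] [-179.93    0.5  -157.5 ] [ 1.26 -0.28 -4.26] [-0.298 -0.252 -0.031] 0.0121 [ 13.4  22.2 -15.1  -0.  -52.2   9.1]
```

>>> {"method": "step_arm", "body": {
  "deltas": [
    [0,0,0.05,0,0,0,-1],
    [0,0,0.05,0,0,0,-1],
    [0,0,0,0,0,0,-1]
  ],
  "squeeze": 20
}}

```text
time_s: 3.9
tcp_pos: [0.6279, -0.0475, 0.0968]
eef_rot: [-180.0, 0.5, -163.4]
contact_force: [1.3, 0.5, -0.9]
gripper_width: 0.0116
```

```bash
python3 -c "
from h import *
st()"
```

```text
3.9 [ 0.6279 -0.0475  0.0968] [-179.97    0.52 -163.39] [ 1.31  0.5  -0.87] [0.04  0.032 0.004] 0.0116 [ 13.4  22.2 -15.1   0.  -52.2   3.2]
```

>>> {"method": "step_arm", "body": {
  "deltas": [
    [0,0,0.06,0,0,0,-1],
    [0,0,0.06,0,0,0,-1],
    [0,0,0,0,0,0,-1]
  ]
}}

```text
time_s: 4.2
tcp_pos: [0.6283, -0.0473, 0.0968]
eef_rot: [180.0, 0.6, -170.2]
contact_force: [2.4, 0.1, -1.7]
gripper_width: 0.0117
```

```bash
python3 -c "
from h import *
st()"
```

```text
4.2 [ 0.6283 -0.0473  0.0968] [ 179.97    0.56 -170.23] [ 2.44  0.08 -1.66] [ 0.039 -0.116  0.051] 0.0117 [ 13.4  22.2 -15.1   0.  -52.2  -3.6]
```

>>> {"method": "step_arm", "body": {
  "deltas": [
    [0,0,0.06,0,0,0,-1],
    [0,0,0.06,0,0,0,-1],
    [0,0,0,0,0,0,-1]
  ]
}}

```text
time_s: 4.5
tcp_pos: [0.6288, -0.0473, 0.0968]
eef_rot: [179.9, 0.6, -176.8]
contact_force: [2.7, 0.1, -1.7]
gripper_width: 0.0114
```

```bash
python3 -c "
from h import *
st()"
```

```text
4.5 [ 0.6288 -0.0473  0.0968] [ 179.9     0.6  -176.83] [ 2.67  0.1  -1.7 ] [ 0.058 -0.109 -0.039] 0.0114 [ 13.4  22.2 -15.    0.  -52.1 -10.3]
```

>>> {"method": "step_arm", "body": {
  "deltas": [
    [0,0,0.06,0,0,0,-1],
    [0,0,0.06,0,0,0,-1],
    [0,0,0,0,0,0,-1]
  ]
}}

```text
time_s: 4.8
tcp_pos: [0.6292, -0.0473, 0.0969]
eef_rot: [179.8, 0.6, 176.7]
contact_force: [2.1, -0.2, -1.6]
gripper_width: 0.0118
```

```bash
python3 -c "
from h import *
st()"
```

```text
4.8 [ 0.6292 -0.0473  0.0969] [179.83   0.63 176.7 ] [ 2.13 -0.16 -1.63] [ 0.093 -0.267 -0.059] 0.0118 [ 13.4  22.3 -15.    0.  -52.1 -16.7]
```

>>> {"method": "step_arm", "body": {
  "deltas": [
    [0,0,0.06,0,0,0,-1],
    [0,0,0.06,0,0,0,-1],
    [0,0,0,0,0,0,-1]
  ]
}}

```text
time_s: 5.1
tcp_pos: [0.6296, -0.0473, 0.0968]
eef_rot: [179.8, 0.6, 170.3]
contact_force: [2.6, -0.5, -2.4]
gripper_width: 0.012
```

```bash
python3 -c "
from h import *
st()"
```

```text
5.1 [ 0.6296 -0.0473  0.0968] [179.76   0.64 170.33] [ 2.61 -0.47 -2.4 ] [ 0.046 -0.3    0.071] 0.012 [ 13.4  22.3 -15.    0.  -52.  -23.1]
```

>>> {"method": "step_arm", "body": {
  "deltas": [
    [0,0,0.06,0,0,0,-1],
    [0,0,0,0,0,0,-1]
  ]
}}

```text
time_s: 5.3
tcp_pos: [0.6298, -0.0473, 0.0968]
eef_rot: [179.7, 0.6, 167.3]
contact_force: [2.0, 1.2, -2.2]
gripper_width: 0.0116
```

```bash
python3 -c "
from h import *
st()"
```

```text
5.3 [ 0.6298 -0.0473  0.0968] [179.73   0.64 167.31] [ 2.01  1.24 -2.24] [ 0.023 -0.418  0.017] 0.0116 [ 13.4  22.3 -15.    0.  -52.  -26.1]
```

>>> {"method": "step_arm", "body": {
  "deltas": [
    [0,0,0.06,0,0,0,-1],
    [0,0,0.06,0,0,0,-1],
    [0,0,0,0,0,0,-1]
  ]
}}

```text
time_s: 5.6
tcp_pos: [0.6303, -0.0474, 0.0968]
eef_rot: [179.7, 0.6, 161.0]
contact_force: [2.5, 0.2, -2.4]
gripper_width: 0.0119
```

```bash
python3 -c "
from h import *
st()"
```

```text
5.6 [ 0.6303 -0.0474  0.0968] [179.65   0.65 161.02] [ 2.47  0.21 -2.37] [ 0.053 -0.483  0.052] 0.0119 [ 13.4  22.3 -15.    0.1 -52.  -32.4]
```

>>> {"method": "step_arm", "body": {
  "deltas": [
    [0,0,0.06,0,0,0,-1],
    [0,0,0.06,0,0,0,-1],
    [0,0,0,0,0,0,-1]
  ]
}}

```text
time_s: 5.9
tcp_pos: [0.6306, -0.0476, 0.0968]
eef_rot: [179.6, 0.6, 154.8]
contact_force: [2.9, -0.3, -2.6]
gripper_width: 0.0121
```

```bash
python3 -c "
from h import *
st()"
```

```text
5.9 [ 0.6306 -0.0476  0.0968] [179.58   0.64 154.79] [ 2.87 -0.25 -2.65] [ 0.004 -0.566  0.145] 0.0121 [ 13.4  22.3 -15.    0.1 -52.  -38.7]
```

>>> {"method": "step_arm", "body": {
  "deltas": [
    [0,0,0.05,0,0,0,-1],
    [0,0,0,0,0,0,-1]
  ]
}}

```text
time_s: 6.1
tcp_pos: [0.6308, -0.0477, 0.0969]
eef_rot: [179.6, 0.6, 152.4]
contact_force: [3.2, -0.3, -3.0]
gripper_width: 0.0121
```

```bash
python3 -c "
from h import *
st()"
```

```text
6.1 [ 0.6308 -0.0477  0.0969] [179.56   0.64 152.44] [ 3.23 -0.32 -3.  ] [-0.131 -0.687  0.266] 0.0121 [ 13.4  22.3 -15.    0.1 -52.  -41. ]
```

>>> {"method": "step_arm", "body": {
  "deltas": [
    [0,0,0.06,0,0,0,-1],
    [0,0,0.06,0,0,0,-1],
    [0,0,0,0,0,0,-1]
  ]
}}

```text
time_s: 6.4
tcp_pos: [0.6311, -0.0479, 0.0969]
eef_rot: [179.5, 0.6, 146.2]
contact_force: [2.4, -0.3, -2.9]
gripper_width: 0.0116
```

```bash
python3 -c "
from h import *
st()"
```

```text
6.4 [ 0.6311 -0.0479  0.0969] [179.5    0.63 146.2 ] [ 2.36 -0.33 -2.94] [-0.114 -0.706  0.29 ] 0.0116 [ 13.4  22.3 -15.    0.2 -51.9 -47.3]
```

>>> {"method": "step_arm", "body": {
  "deltas": [
    [0,0,0.07,0,0,0,-1],
    [0,0,0,0,0,0,-1],
    [0,0,0,0,0,0,-1]
  ]
}}

```text
time_s: 6.7
tcp_pos: [0.6313, -0.048, 0.0969]
eef_rot: [179.5, 0.6, 142.9]
contact_force: [4.0, 0.2, -3.1]
gripper_width: 0.012
```

```bash
python3 -c "
from h import *
st()"
```

```text
6.7 [ 0.6313 -0.048   0.0969] [179.46   0.62 142.91] [ 4.    0.18 -3.14] [-0.186 -0.791  0.24 ] 0.012 [ 13.4  22.3 -15.    0.2 -51.9 -50.6]
```

>>> {"method": "step_arm", "body": {
  "deltas": [
    [0,0,0,0,0,0,-0.3],
    [0,0,0,0,0,0,-0.3],
    [0,0,0,0,0,-10,-0.2],
    [0,0,0,0,0,-25,-0.2],
    [0,0,0,0,0,-20,-0.2]
  ]
}}

```text
time_s: 7.2
tcp_pos: [0.6269, -0.0484, 0.1521]
eef_rot: [179.8, 0.3, 143.3]
contact_force: [1.1, -0.3, 0.5]
gripper_width: 0.0349
```

```bash
python3 -c "
from h import *
st();rows([.5385,.0195,.155],-148,-.2)"
```

```text
7.2 [ 0.6269 -0.0484  0.1521] [179.78   0.26 143.25] [ 1.07 -0.3   0.53] [ 0.064 -0.038  0.024] 0.0349 [ 13.4  19.2 -11.5   0.1 -58.9 -50.2]
9
[[0.0001, 0.0007, -0.1333, 12.4, 0.2, -0.4, -0.2], [0.0001, 0.0007, -0.1333, 12.2, 1.8, -0.4, -0.2], [0.0001, 0.0007, -0.1333, 11.9, 3.4, -0.4, -0.2], [0.0001, 0.0007, -0.1333, 11.3, 5.0, -0.3, -0.2], [0.0001, 0.0007, -0.1333, 10.6, 6.4, -0.3, -0.2], [0.0001, 0.0007, -0.1333, 9.6, 7.8, -0.3, -0.2], [0.0001, 0.0007, -0.1333, 8.5, 9.0, -0.3, -0.2], [0.0001, 0.0007, -0.1333, 7.2, 10.0, -0.3, -0.2], [0.0001, 0.0007, -0.1333, 5.8, 10.9, -0.3, -0.2]]
```

>>> {"method": "step_arm", "body": {
  "deltas": [
    [0,0,-0.133,12.4,0.2,-0.5,-0.2],
    [0,0,-0.133,12.2,1.8,-0.5,-0.2],
    [0,0,-0.133,12,3.4,-0.4,-0.2],
    [0,0,-0.133,11.3,5,-0.3,-0.2],
    [0,0,-0.133,10.6,6.4,-0.3,-0.2],
    [0,0,-0.133,9.6,7.8,-0.3,-0.2],
    [0,0,-0.133,8.5,9,-0.3,-0.2],
    [0,0,-0.133,7,8,-0.3,-0.2],
    [0,0,0,0,0,0,-0.2],
    [0,0,0,0,0,0,-0.2]
  ]
}}

```text
time_s: 8.2
tcp_pos: [0.5467, 0.0105, 0.1686]
eef_rot: [-179.7, 1.0, -153.2]
contact_force: [0.0, -0.2, 0.2]
gripper_width: 0.0353
```

```bash
python3 -c "
from h import *
st();rows([.5385,.0195,.115],-148,-.2,n=3)"
```

```text
8.2 [0.5467 0.0105 0.1686] [-179.69    1.01 -153.16] [ 0.04 -0.22  0.22] [0.021 0.218 0.014] 0.0353 [ 21.8  10.6 -21.3   0.3 -57.1   4.9]
3
[[-0.0021, 0.0058, -0.0301, 1.4, 4.0, 17.8, -0.2], [-0.0021, 0.0058, -0.0301, 1.2, 4.0, 17.8, -0.2], [-0.0021, 0.0058, -0.0301, 1.0, 4.0, 17.8, -0.2]]
```

Less overshoot this time; approach in two stages.

>>> {"method": "step_arm", "body": {
  "deltas": [
    [-0.002,0.006,-0.03,1.4,4,4,-0.2],
    [-0.002,0.006,-0.03,1.2,4,4,-0.2],
    [-0.002,0.006,-0.03,1,4,4,-0.2],
    [0,0,0,0,0,0,-0.2]
  ]
}}

```text
time_s: 8.6
tcp_pos: [0.538, 0.0194, 0.1557]
eef_rot: [180.0, -0.1, -147.9]
contact_force: [-0.1, -0.9, -1.0]
gripper_width: 0.0352
```

```bash
python3 -c "
from h import *
st();rows([.5385,.0195,.097],-148,-.2,n=4)"
```

```text
8.6 [0.538  0.0194 0.1557] [ 1.7998e+02 -1.3000e-01 -1.4795e+02] [-0.14 -0.85 -0.99] [-0.044  0.135  0.003] 0.0352 [ 22.9  11.2 -22.2  -0.  -56.7   9.1]
4
[[0.0001, -0.0006, 0.0002, -0.2, -0.0, 14.7, -0.2], [0.0001, -0.0006, 0.0002, -0.1, -0.0, 14.7, -0.2], [0.0001, -0.0006, 0.0002, -0.1, -0.0, 14.7, -0.2], [0.0001, -0.0006, 0.0002, -0.1, -0.0, 14.7, -0.2]]
```

>>> {"method": "step_arm", "body": {
  "deltas": [
    [0,0,0,0,0,15,-0.2],
    [0,0,0,0,0,15,-0.2],
    [0,0,0,0,0,15,-0.2],
    [0,0,0,0,0,10,-0.2],
    [0,0,0,0,0,0,-0.2]
  ]
}}

```text
time_s: 9.1
tcp_pos: [0.5385, 0.0194, 0.0982]
eef_rot: [180.0, -0.2, -148.0]
contact_force: [-0.7, -0.1, 0.1]
gripper_width: 0.035
```

```bash
python3 -c "
from h import *
st();rows([.5385,.0195,.096],-148,-.2,n=1)"
```

```text
9.1 [0.5385 0.0194 0.0982] [ 180.     -0.19 -148.  ] [-0.72 -0.13  0.12] [0.007 0.163 0.025] 0.035 [ 22.9  14.9 -26.1   0.  -49.2   9. ]
1
[[0.0001, -0.0033, 0.0, -0.0, 0.1, 2.2, -0.2]]
```

>>> {"method": "step_arm", "body": {
  "deltas": [
    [0,0,0,0,0,2,-0.5],
    [0,0,0,0,0,0,-0.8],
    [0,0,0,0,0,0,-1],
    [0,0,0,0,0,0,-1],
    [0,0,0,0,0,0,-1]
  ]
}}

```text
time_s: 9.6
tcp_pos: [0.5381, 0.0192, 0.0972]
eef_rot: [180.0, -0.2, -148.0]
contact_force: [0.1, -0.3, -5.3]
gripper_width: 0.0121
```

```bash
python3 -c "
from h import *
st()"
```

```text
9.6 [0.5381 0.0192 0.0972] [ 179.98   -0.24 -148.03] [ 0.09 -0.25 -5.32] [-0.025 -0.491  0.027] 0.0121 [ 22.9  15.  -26.2   0.  -49.1   9. ]
```

Well centred. Turn.

>>> {"method": "step_arm", "body": {
  "deltas": [
    [0,0,0.06,0,0,0,-1],
    [0,0,0.06,0,0,0,-1],
    [0,0,0,0,0,0,-1]
  ]
}}

```text
time_s: 9.9
tcp_pos: [0.5381, 0.0191, 0.0971]
eef_rot: [-180.0, -0.2, -155.1]
contact_force: [0.5, -0.8, -3.1]
gripper_width: 0.0122
```

```bash
python3 -c "
from h import *
st()"
```

```text
9.9 [0.5381 0.0191 0.0971] [-180.     -0.2  -155.13] [ 0.55 -0.77 -3.13] [-0.184  0.212 -0.007] 0.0122 [ 22.9  14.9 -26.2   0.  -49.1   1.9]
```

>>> {"method": "step_arm", "body": {
  "deltas": [
    [0,0,0.06,0,0,0,-1],
    [0,0,0.06,0,0,0,-1],
    [0,0,0,0,0,0,-1]
  ]
}}

```text
time_s: 10.2
tcp_pos: [0.5379, 0.0191, 0.0971]
eef_rot: [-180.0, -0.2, -161.9]
contact_force: [-0.1, -0.4, -2.6]
gripper_width: 0.0121
```

```bash
python3 -c "
from h import *
st()"
```

```text
10.2 [0.5379 0.0191 0.0971] [-179.98   -0.19 -161.94] [-0.13 -0.38 -2.61] [-0.182  0.167 -0.013] 0.0121 [ 22.9  14.9 -26.2   0.  -49.1  -4.8]
```

>>> {"method": "step_arm", "body": {
  "deltas": [
    [0,0,0.06,0,0,0,-1],
    [0,0,0.06,0,0,0,-1],
    [0,0,0,0,0,0,-1]
  ]
}}

```text
time_s: 10.5
tcp_pos: [0.5378, 0.0191, 0.0971]
eef_rot: [-180.0, -0.2, -168.5]
contact_force: [-0.4, -0.9, -2.9]
gripper_width: 0.0121
```

```bash
python3 -c "
from h import *
st()"
```

```text
10.5 [0.5378 0.0191 0.0971] [-179.97   -0.18 -168.53] [-0.35 -0.9  -2.89] [-0.111  0.231 -0.029] 0.0121 [ 22.9  14.9 -26.2  -0.  -49.1 -11.4]
```

>>> {"method": "step_arm", "body": {
  "deltas": [
    [0,0,0.06,0,0,0,-1],
    [0,0,0.06,0,0,0,-1],
    [0,0,0,0,0,0,-1]
  ]
}}

```text
time_s: 10.8
tcp_pos: [0.5377, 0.019, 0.0971]
eef_rot: [-179.9, -0.2, -175.0]
contact_force: [-0.5, -0.2, -2.1]
gripper_width: 0.0119
```

```bash
python3 -c "
from h import *
st()"
```

```text
10.8 [0.5377 0.019  0.0971] [-179.95   -0.18 -174.98] [-0.47 -0.2  -2.12] [-0.132  0.255  0.013] 0.0119 [ 22.9  14.9 -26.2  -0.  -49.1 -17.9]
```

>>> {"method": "step_arm", "body": {
  "deltas": [
    [0,0,0.06,0,0,0,-1],
    [0,0,0.06,0,0,0,-1],
    [0,0,0,0,0,0,-1]
  ]
}}

```text
time_s: 11.1
tcp_pos: [0.5376, 0.0191, 0.0971]
eef_rot: [-179.9, -0.2, 178.7]
contact_force: [-0.8, -0.5, -2.6]
gripper_width: 0.0116
```

```bash
python3 -c "
from h import *
st()"
```

```text
11.1 [0.5376 0.0191 0.0971] [-179.93   -0.18  178.66] [-0.79 -0.48 -2.63] [-0.116  0.179 -0.03 ] 0.0116 [ 22.9  14.9 -26.2  -0.  -49.1 -24.2]
```

>>> {"method": "step_arm", "body": {
  "deltas": [
    [0,0,0.06,0,0,0,-1],
    [0,0,0.06,0,0,0,-1],
    [0,0,0,0,0,0,-1]
  ]
}}

```text
time_s: 11.4
tcp_pos: [0.5375, 0.019, 0.0971]
eef_rot: [-179.9, -0.2, 172.4]
contact_force: [-0.6, -0.5, -1.8]
gripper_width: 0.0117
```

```bash
python3 -c "
from h import *
st()"
```

```text
11.4 [0.5375 0.019  0.0971] [-179.91   -0.18  172.35] [-0.6  -0.47 -1.81] [-0.127  0.208  0.004] 0.0117 [ 22.9  14.9 -26.2  -0.  -49.1 -30.5]
```

>>> {"method": "step_arm", "body": {
  "deltas": [
    [0,0,0.06,0,0,0,-1],
    [0,0,0.06,0,0,0,-1],
    [0,0,0,0,0,0,-1]
  ]
}}

```text
time_s: 11.7
tcp_pos: [0.5373, 0.0191, 0.0971]
eef_rot: [-179.9, -0.2, 166.1]
contact_force: [-0.5, -0.4, -2.6]
gripper_width: 0.0116
```

```bash
python3 -c "
from h import *
st()"
```

```text
11.7 [0.5373 0.0191 0.0971] [-179.89   -0.18  166.09] [-0.51 -0.37 -2.56] [-0.033  0.272 -0.018] 0.0116 [ 22.9  14.9 -26.2  -0.  -49.1 -36.8]
```

>>> {"method": "step_arm", "body": {
  "deltas": [
    [0,0,0.06,0,0,0,-1],
    [0,0,0.06,0,0,0,-1],
    [0,0,0,0,0,0,-1]
  ]
}}

```text
time_s: 12.0
tcp_pos: [0.5372, 0.0191, 0.0971]
eef_rot: [-179.9, -0.2, 159.9]
contact_force: [-0.7, -0.0, -2.0]
gripper_width: 0.012
```

```bash
python3 -c "
from h import *
st()"
```

```text
12.0 [0.5372 0.0191 0.0971] [-179.86   -0.18  159.89] [-0.66 -0.01 -1.95] [-0.047  0.333  0.274] 0.012 [ 22.9  14.9 -26.2  -0.  -49.1 -43. ]
```

>>> {"method": "step_arm", "body": {
  "deltas": [
    [0,0,0.06,0,0,0,-1],
    [0,0,0.06,0,0,0,-1],
    [0,0,0,0,0,0,-1]
  ]
}}

```text
time_s: 12.3
tcp_pos: [0.5371, 0.0191, 0.0971]
eef_rot: [-179.8, -0.2, 153.7]
contact_force: [-1.3, -0.1, -1.7]
gripper_width: 0.0122
```

```bash
python3 -c "
from h import *
st()"
```

```text
12.3 [0.5371 0.0191 0.0971] [-1.7982e+02 -1.6000e-01  1.5372e+02] [-1.26 -0.08 -1.75] [0.002 0.385 0.25 ] 0.0122 [ 22.9  14.9 -26.3  -0.  -49.1 -49.2]
```

>>> {"method": "step_arm", "body": {
  "deltas": [
    [0,0,0.07,0,0,0,-1],
    [0,0,0,0,0,0,-1],
    [0,0,0,0,0,0,-1]
  ]
}}

```text
time_s: 12.6
tcp_pos: [0.5371, 0.0192, 0.0971]
eef_rot: [-179.8, -0.2, 150.5]
contact_force: [-0.9, -0.2, -2.6]
gripper_width: 0.012
```

```bash
python3 -c "
from h import *
st()"
```

```text
12.6 [0.5371 0.0192 0.0971] [-1.7980e+02 -1.6000e-01  1.5048e+02] [-0.91 -0.22 -2.65] [-0.024  0.401  0.219] 0.012 [ 23.   14.9 -26.3  -0.  -49.1 -52.5]
```

>>> {"method": "step_arm", "body": {
  "deltas": [
    [0,0,0,0,0,0,-0.3],
    [0,0,0,0,0,0,-0.3],
    [0,0,0,0,0,-10,-0.2],
    [0,0,0,0,0,-25,-0.2],
    [0,0,0,0,0,-20,-0.2]
  ]
}}

```text
time_s: 13.1
tcp_pos: [0.5376, 0.0191, 0.1536]
eef_rot: [-179.7, -0.2, 150.9]
contact_force: [1.0, 0.5, 0.5]
gripper_width: 0.0349
```

```bash
python3 -c "
from h import *
st();rows([.548,-.0616,.157],171.1,-.2,n=4)"
```

```text
13.1 [0.5376 0.0191 0.1536] [-179.72   -0.18  150.89] [1.03 0.49 0.54] [ 0.082 -0.021  0.085] 0.0349 [ 22.9  11.4 -22.3   0.  -56.7 -52.1]
4
[[-0.0011, -0.001, -0.0882, -12.1, -16.4, -0.8, -0.2], [-0.0011, -0.001, -0.0882, -10.6, -17.4, -0.8, -0.2], [-0.0011, -0.001, -0.0882, -9.0, -18.2, -0.8, -0.2], [-0.0011, -0.001, -0.0882, -7.4, -19.0, -0.8, -0.2]]
```

>>> {"method": "step_arm", "body": {
  "deltas": [
    [-0.001,-0.001,-0.088,-12,-16.4,-2,-0.2],
    [-0.001,-0.001,-0.088,-10.6,-17.4,-1,-0.2],
    [-0.001,-0.001,-0.088,-9,-18.2,-1,-0.2],
    [-0.001,-0.001,-0.08,-4,-10,-0.8,-0.2],
    [0,0,0,0,0,0,-0.2],
    [0,0,0,0,0,0,-0.2]
  ]
}}

```text
time_s: 13.7
tcp_pos: [0.5526, -0.0533, 0.1694]
eef_rot: [179.7, 0.9, 171.6]
contact_force: [0.2, -0.3, -0.9]
gripper_width: 0.0353
```

```bash
python3 -c "
from h import *
st();rows([.548,-.0616,.145],171.1,-.2,n=2)"
```

```text
13.7 [ 0.5526 -0.0533  0.1694] [179.73   0.86 171.6 ] [ 0.24 -0.27 -0.89] [ 0.023  0.18  -0.022] 0.0353 [ 14.8  11.4 -20.    0.1 -57.7 -23.2]
2
[[0.0024, 0.0075, 0.0044, 1.8, -4.5, 12.2, -0.2], [0.0024, 0.0075, 0.0044, 1.7, -4.5, 12.2, -0.2]]
```

>>> {"method": "step_arm", "body": {
  "deltas": [
    [0.002,0.007,0.004,1.8,-4.5,8,-0.2],
    [0.002,0.007,0.004,1.7,-4.5,8,-0.2],
    [0,0,0,0,0,0,-0.2]
  ]
}}

```text
time_s: 14.0
tcp_pos: [0.5476, -0.061, 0.1526]
eef_rot: [179.9, 0.0, 171.0]
contact_force: [0.1, 0.1, -0.0]
gripper_width: 0.0347
```

```bash
python3 -c "
from h import *
st();rows([.548,-.0616,.097],171.1,-.2,n=4)"
```

```text
14.0 [ 0.5476 -0.061   0.1526] [1.7994e+02 3.0000e-02 1.7102e+02] [ 0.1   0.1  -0.02] [ 0.069  0.105 -0.013] 0.0347 [ 14.   12.4 -21.   -0.  -56.5 -22.9]
4
[[0.0003, 0.0001, -0.0004, -0.1, -0.1, 13.9, -0.2], [0.0003, 0.0001, -0.0004, -0.1, -0.1, 13.9, -0.2], [0.0003, 0.0001, -0.0004, -0.1, -0.1, 13.9, -0.2], [0.0003, 0.0001, -0.0004, -0.1, -0.1, 13.9, -0.2]]
```

>>> {"method": "step_arm", "body": {
  "deltas": [
    [0,0,0,0,0,15,-0.2],
    [0,0,0,0,0,15,-0.2],
    [0,0,0,0,0,15,-0.2],
    [0,0,0,0,0,9,-0.2],
    [0,0,0,0,0,0,-0.2]
  ]
}}

```text
time_s: 14.5
tcp_pos: [0.5473, -0.0603, 0.0956]
eef_rot: [-180.0, -0.1, 171.0]
contact_force: [-0.1, 0.3, 0.2]
gripper_width: 0.0351
```

>>> {"method": "step_arm", "body": {
  "deltas": [
    [0,0,0,0,0,0,-0.5],
    [0,0,0,0,0,0,-0.8],
    [0,0,0,0,0,0,-1],
    [0,0,0,0,0,0,-1],
    [0,0,0,0,0,0,-1]
  ]
}}

```text
time_s: 15.0
tcp_pos: [0.5479, -0.06, 0.0971]
eef_rot: [180.0, -0.0, 171.0]
contact_force: [1.8, -1.0, -5.3]
gripper_width: 0.012
```

```bash
python3 -c "
from h import *
st()"
```

```text
15.0 [ 0.5479 -0.06    0.0971] [179.99  -0.   171.  ] [ 1.81 -1.02 -5.29] [-0.182 -0.455  0.046] 0.012 [ 14.1  15.9 -24.7  -0.  -49.3 -23.1]
```

>>> {"method": "step_arm", "body": {
  "deltas": [
    [0,0,0.06,0,0,0,-1],
    [0,0,0.06,0,0,0,-1],
    [0,0,0,0,0,0,-1]
  ]
}}

```text
time_s: 15.3
tcp_pos: [0.5481, -0.0601, 0.0971]
eef_rot: [180.0, 0.0, 163.9]
contact_force: [0.8, 0.2, -2.3]
gripper_width: 0.0118
```

```bash
python3 -c "
from h import *
st()"
```

```text
15.3 [ 0.5481 -0.0601  0.0971] [1.7996e+02 4.0000e-02 1.6389e+02] [ 0.83  0.23 -2.27] [-0.004  0.009 -0.004] 0.0118 [ 14.1  15.9 -24.7  -0.  -49.3 -30.2]
```

>>> {"method": "step_arm", "body": {
  "deltas": [
    [0,0,0.06,0,0,0,-1],
    [0,0,0.06,0,0,0,-1],
    [0,0,0,0,0,0,-1]
  ]
}}

```text
time_s: 15.6
tcp_pos: [0.5482, -0.0601, 0.0971]
eef_rot: [179.9, 0.1, 157.1]
contact_force: [0.2, -0.6, -2.8]
gripper_width: 0.012
```

```bash
python3 -c "
from h import *
st()"
```

```text
15.6 [ 0.5482 -0.0601  0.0971] [1.7994e+02 5.0000e-02 1.5709e+02] [ 0.18 -0.64 -2.84] [-0.121 -0.102  0.048] 0.012 [ 14.1  15.9 -24.7  -0.  -49.2 -37. ]
```

>>> {"method": "step_arm", "body": {
  "deltas": [
    [0,0,0.06,0,0,0,-1],
    [0,0,0.06,0,0,0,-1],
    [0,0,0,0,0,0,-1]
  ]
}}

```text
time_s: 15.9
tcp_pos: [0.5484, -0.0602, 0.0971]
eef_rot: [179.9, 0.1, 150.5]
contact_force: [0.1, 0.3, -2.2]
gripper_width: 0.0119
```

```bash
python3 -c "
from h import *
st()"
```

```text
15.9 [ 0.5484 -0.0602  0.0971] [1.7993e+02 6.0000e-02 1.5051e+02] [ 0.14  0.27 -2.17] [-0.121 -0.107 -0.012] 0.0119 [ 14.1  15.9 -24.7  -0.  -49.2 -43.6]
```

>>> {"method": "step_arm", "body": {
  "deltas": [
    [0,0,0.06,0,0,0,-1],
    [0,0,0.06,0,0,0,-1],
    [0,0,0,0,0,0,-1]
  ]
}}

```text
time_s: 16.2
tcp_pos: [0.5485, -0.0602, 0.0971]
eef_rot: [179.9, 0.1, 144.1]
contact_force: [0.4, -0.3, -3.0]
gripper_width: 0.0116
```

```bash
python3 -c "
from h import *
st()"
```

```text
16.2 [ 0.5485 -0.0602  0.0971] [1.7993e+02 7.0000e-02 1.4412e+02] [ 0.44 -0.27 -2.97] [-0.112 -0.141  0.231] 0.0116 [ 14.1  15.9 -24.8   0.  -49.2 -50. ]
```

>>> {"method": "step_arm", "body": {
  "deltas": [
    [0,0,0.06,0,0,0,-1],
    [0,0,0.06,0,0,0,-1],
    [0,0,0,0,0,0,-1]
  ]
}}

```text
time_s: 16.5
tcp_pos: [0.5486, -0.0603, 0.0971]
eef_rot: [179.9, 0.1, 137.8]
contact_force: [0.3, -0.8, -3.7]
gripper_width: 0.0117
```

```bash
python3 -c "
from h import *
st()"
```

```text
16.5 [ 0.5486 -0.0603  0.0971] [1.7993e+02 8.0000e-02 1.3782e+02] [ 0.3  -0.75 -3.71] [-0.2   -0.179  0.233] 0.0117 [ 14.1  15.9 -24.8   0.  -49.2 -56.3]
```

>>> {"method": "step_arm", "body": {
  "deltas": [
    [0,0,0.07,0,0,0,-1],
    [0,0,0,0,0,0,-1],
    [0,0,0,0,0,0,-1]
  ]
}}

```text
time_s: 16.8
tcp_pos: [0.5486, -0.0603, 0.0971]
eef_rot: [179.9, 0.1, 134.5]
contact_force: [0.3, -0.4, -3.6]
gripper_width: 0.012
```

```bash
python3 -c "
from h import *
st()"
```

```text
16.8 [ 0.5486 -0.0603  0.0971] [1.7994e+02 8.0000e-02 1.3451e+02] [ 0.27 -0.43 -3.6 ] [-0.225 -0.214  0.263] 0.012 [ 14.1  15.9 -24.8   0.1 -49.2 -59.6]
```

>>> {"method": "step_arm", "body": {
  "deltas": [
    [0,0,0,0,0,0,-0.3],
    [0,0,0,0,0,0,-0.3],
    [0,0,0,0,0,-10,-0.2],
    [0,0,0,0,0,-25,-0.2],
    [0,0,0,0,0,-20,-0.2]
  ]
}}

```text
time_s: 17.3
tcp_pos: [0.5471, -0.0605, 0.1531]
eef_rot: [-179.9, -0.1, 134.9]
contact_force: [0.5, 0.0, 0.1]
gripper_width: 0.0346
```

```bash
python3 -c "
from h import *
st();rows([.6194,.0295,.157],174.6,-.2,n=6)"
```

```text
17.3 [ 0.5471 -0.0605  0.1531] [-1.7986e+02 -7.0000e-02  1.3488e+02] [0.46 0.04 0.14] [ 0.069 -0.076  0.004] 0.0346 [ 14.1  12.5 -20.9   0.  -56.8 -59.2]
6
[[-0.0003, -0.0003, -0.1155, 2.1, 19.1, -0.7, -0.2], [-0.0003, -0.0003, -0.1155, -0.1, 19.2, -0.7, -0.2], [-0.0003, -0.0003, -0.1155, -2.3, 19.1, -0.7, -0.2], [-0.0003, -0.0003, -0.1155, -4.5, 18.7, -0.7, -0.2], [-0.0003, -0.0003, -0.1155, -6.6, 18.1, -0.7, -0.2], [-0.0003, -0.0003, -0.1155, -8.7, 17.2, -0.7, -0.2]]
```

>>> {"method": "step_arm", "body": {
  "deltas": [
    [0,0,-0.115,2,19,-2,-0.2],
    [0,0,-0.115,0,19,-1,-0.2],
    [0,0,-0.115,-2.3,19,-1,-0.2],
    [0,0,-0.115,-4.5,18.7,-0.7,-0.2],
    [0,0,-0.115,-6.6,18,-0.7,-0.2],
    [0,0,-0.115,-4,8,-0.7,-0.2],
    [0,0,0,0,0,0,-0.2],
    [0,0,0,0,0,0,-0.2]
  ]
}}

```text
time_s: 18.1
tcp_pos: [0.6176, 0.0247, 0.1726]
eef_rot: [179.8, 0.7, 176.0]
contact_force: [-0.5, -0.4, 0.1]
gripper_width: 0.0351
```

```bash
python3 -c "
from h import *
st();rows([.6194,.0295,.153],174.6,-.2,n=2)"
```

```text
18.1 [0.6176 0.0247 0.1726] [179.85   0.66 176.04] [-0.46 -0.36  0.1 ] [-0.019  0.246  0.003] 0.0351 [ 20.5  17.1 -11.8   0.2 -60.5 -24.5]
2
[[0.0014, 0.0057, 0.0126, -0.6, 2.4, 9.8, -0.2], [0.0014, 0.0057, 0.0126, -0.7, 2.4, 9.8, -0.2]]
```

>>> {"method": "step_arm", "body": {
  "deltas": [
    [0.001,0.006,0.012,-0.6,2.4,9,-0.2],
    [0.001,0.006,0.012,-0.7,2.4,9,-0.2],
    [0,0,0,0,0,0,-0.2]
  ]
}}

```text
time_s: 18.4
tcp_pos: [0.6186, 0.0286, 0.1539]
eef_rot: [179.9, -0.1, 174.2]
contact_force: [-0.0, -0.2, -0.2]
gripper_width: 0.0351
```

```bash
python3 -c "
from h import *
st();rows([.6194,.0295,.096],174.6,-.2,n=4)"
```

```text
18.4 [0.6186 0.0286 0.1539] [ 1.7994e+02 -7.0000e-02  1.7415e+02] [-0.01 -0.23 -0.21] [ 0.041  0.136 -0.08 ] 0.0351 [ 20.6  18.5 -12.2  -0.1 -59.3 -26.4]
4
[[0.0003, -0.0003, -0.0019, -0.2, 0.2, 14.5, -0.2], [0.0003, -0.0003, -0.0019, -0.2, 0.2, 14.5, -0.2], [0.0003, -0.0003, -0.0019, -0.2, 0.2, 14.5, -0.2], [0.0003, -0.0003, -0.0019, -0.2, 0.2, 14.5, -0.2]]
```

>>> {"method": "step_arm", "body": {
  "deltas": [
    [0,0,-0.002,-0.2,0.2,15,-0.2],
    [0,0,0,-0.2,0.2,15,-0.2],
    [0,0,0,0,0,15,-0.2],
    [0,0,0,0,0,10,-0.2],
    [0,0,0,0,0,0,-0.2]
  ]
}}

```text
time_s: 18.9
tcp_pos: [0.6181, 0.0277, 0.0959]
eef_rot: [-180.0, -0.2, 174.0]
contact_force: [-0.5, -0.2, 1.2]
gripper_width: 0.035
```

>>> {"method": "step_arm", "body": {
  "deltas": [
    [0,0,0,0,0,0,-0.5],
    [0,0,0,0,0,0,-0.8],
    [0,0,0,0,0,0,-1],
    [0,0,0,0,0,0,-1],
    [0,0,0,0,0,0,-1]
  ]
}}

```text
time_s: 19.4
tcp_pos: [0.6187, 0.0277, 0.0975]
eef_rot: [180.0, -0.1, 173.9]
contact_force: [0.6, -0.7, -5.3]
gripper_width: 0.012
```

```bash
python3 -c "
from h import *
st()"
```

```text
19.4 [0.6187 0.0277 0.0975] [ 1.7997e+02 -1.0000e-01  1.7394e+02] [ 0.58 -0.67 -5.3 ] [-0.242 -0.488  0.003] 0.012 [ 20.6  21.6 -15.9  -0.1 -52.6 -26.6]
```

>>> {"method": "step_arm", "body": {
  "deltas": [
    [0,0,0.06,0,0,0,-1],
    [0,0,0.06,0,0,0,-1],
    [0,0,0,0,0,0,-1]
  ]
}}

```text
time_s: 19.7
tcp_pos: [0.6184, 0.0277, 0.0975]
eef_rot: [180.0, -0.1, 166.8]
contact_force: [0.4, 0.4, -2.9]
gripper_width: 0.0121
```

```bash
python3 -c "
from h import *
st()"
```

```text
19.7 [0.6184 0.0277 0.0975] [ 1.7997e+02 -1.1000e-01  1.6685e+02] [ 0.4   0.37 -2.87] [-0.083 -0.085  0.046] 0.0121 [ 20.6  21.6 -15.9  -0.1 -52.6 -33.6]
```

>>> {"method": "step_arm", "body": {
  "deltas": [
    [0,0,0.06,0,0,0,-1],
    [0,0,0.06,0,0,0,-1],
    [0,0,0,0,0,0,-1]
  ]
}}

```text
time_s: 20.0
tcp_pos: [0.6181, 0.0278, 0.0975]
eef_rot: [180.0, -0.1, 160.1]
contact_force: [0.4, -0.4, -1.6]
gripper_width: 0.012
```

```bash
python3 -c "
from h import *
st()"
```

```text
20.0 [0.6181 0.0278 0.0975] [ 1.7998e+02 -1.4000e-01  1.6005e+02] [ 0.39 -0.42 -1.59] [-0.057 -0.053 -0.039] 0.012 [ 20.6  21.6 -15.9  -0.1 -52.6 -40.4]
```

>>> {"method": "step_arm", "body": {
  "deltas": [
    [0,0,0.06,0,0,0,-1],
    [0,0,0.06,0,0,0,-1],
    [0,0,0,0,0,0,-1]
  ]
}}

```text
time_s: 20.3
tcp_pos: [0.6178, 0.0279, 0.0975]
eef_rot: [-180.0, -0.2, 153.5]
contact_force: [0.2, 0.8, -2.9]
gripper_width: 0.0117
```

```bash
python3 -c "
from h import *
st()"
```

```text
20.3 [0.6178 0.0279 0.0975] [-1.7998e+02 -1.6000e-01  1.5352e+02] [ 0.23  0.8  -2.94] [-0.105  0.011  0.254] 0.0117 [ 20.6  21.6 -15.9  -0.1 -52.6 -47. ]
```

>>> {"method": "step_arm", "body": {
  "deltas": [
    [0,0,0.06,0,0,0,-1],
    [0,0,0.06,0,0,0,-1],
    [0,0,0,0,0,0,-1]
  ]
}}

```text
time_s: 20.6
tcp_pos: [0.6176, 0.028, 0.0975]
eef_rot: [-179.9, -0.2, 147.1]
contact_force: [-0.2, -0.4, -0.2]
gripper_width: 0.0117
```

```bash
python3 -c "
from h import *
st()"
```

```text
20.6 [0.6176 0.028  0.0975] [-1.7995e+02 -1.6000e-01  1.4714e+02] [-0.16 -0.41 -0.22] [0.022 0.045 0.297] 0.0117 [ 20.6  21.6 -15.9  -0.1 -52.6 -53.4]
```

>>> {"method": "step_arm", "body": {
  "deltas": [
    [0,0,0.07,0,0,0,-1],
    [0,0,0,0,0,0,-1],
    [0,0,0,0,0,0,-1]
  ]
}}

```text
time_s: 20.9
tcp_pos: [0.6175, 0.0281, 0.0975]
eef_rot: [-179.9, -0.2, 143.8]
contact_force: [0.3, 0.6, -2.4]
gripper_width: 0.0118
```

```bash
python3 -c "
from h import *
st()"
```

```text
20.9 [0.6175 0.0281 0.0975] [-1.7992e+02 -1.7000e-01  1.4378e+02] [ 0.28  0.61 -2.43] [0.057 0.164 0.243] 0.0118 [ 20.6  21.6 -15.9  -0.1 -52.6 -56.8]
```

>>> {"method": "step_arm", "body": {
  "deltas": [
    [0,0,0,0,0,0,-0.3],
    [0,0,0,0,0,0,-0.3],
    [0,0,0,0,0,-10,-0.2],
    [0,0,0,0,0,-25,-0.2],
    [0,0,0,0,0,-20,-0.2]
  ]
}}

```text
time_s: 21.4
tcp_pos: [0.6171, 0.0274, 0.1533]
eef_rot: [-179.8, -0.3, 144.1]
contact_force: [0.5, -0.3, -0.1]
gripper_width: 0.0346
```

```bash
python3 -c "
from h import *
im=r.capture('top')[:,:,::-1];cv2.imwrite('pics/t2.png',cv2.resize(im[170:285,255:385],None,fx=5,fy=5,interpolation=cv2.INTER_CUBIC))
st();rows([.629,-.0511,.157],145,-.2,n=4)"
```

```text
21.45 [0.6188 0.0276 0.157 ] [-1.7994e+02 -6.0000e-02  1.4417e+02] [1.37 0.41 3.21] [ 0.094 -0.266 -0.04 ] 0.0349 [ 20.6  18.4 -12.   -0.  -59.7 -56.4]
4
[[-0.0002, -0.0003, -0.0036, -13.6, -14.5, -0.0, -0.2], [-0.0002, -0.0003, -0.0036, -13.5, -14.5, -0.0, -0.2], [-0.0002, -0.0003, -0.0036, -13.5, -14.6, -0.0, -0.2], [-0.0002, -0.0003, -0.0036, -13.4, -14.6, -0.0, -0.2]]
```

View pics/t2.png

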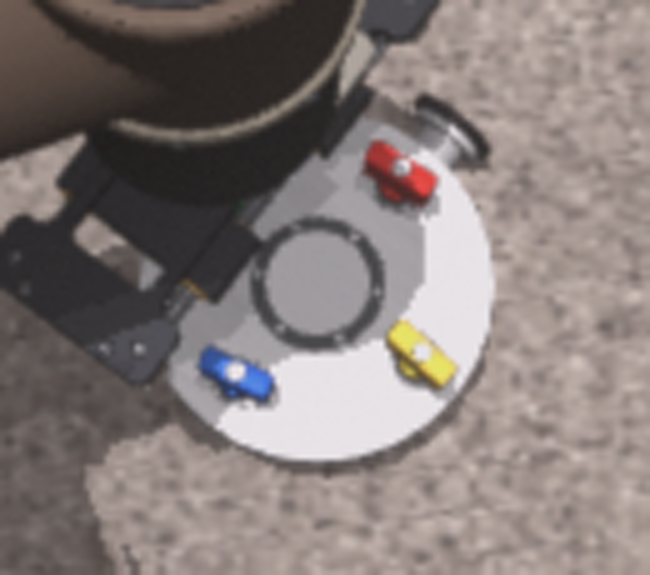

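>>> {"method": "step_arm", "body": {
  "deltas": [
    [0,0,-0.02,-13.6,-14.5,-2,-0.2],
    [0,0,-0.02,-13.5,-14.5,-1,-0.2],
    [0,0,-0.02,-13.5,-14.6,-1,-0.2],
    [0,0,-0.02,-7,-7.5,-0.5,-0.2],
    [0,0,0,0,0,0,-0.2],
    [0,0,0,0,0,0,-0.2]
  ]
}}

```text
time_s: 22.05
tcp_pos: [0.6327, -0.043, 0.1698]
eef_rot: [179.6, 0.4, 149.1]
contact_force: [-0.4, 0.1, 0.4]
gripper_width: 0.0349
```

```bash
python3 -c "
from h import *
st();rows([.629,-.0511,.153],148.5,-.2,n=2)"
```

```text
22.05 [ 0.6327 -0.043   0.1698] [179.64   0.42 149.14] [-0.4   0.11  0.4 ] [0.082 0.093 0.009] 0.0349 [ 13.7  18.7  -9.7   0.  -61.  -44.6]
2
[[0.0031, 0.0036, 0.0056, -0.4, -4.5, 8.4, -0.2], [0.0031, 0.0036, 0.0056, -0.5, -4.5, 8.4, -0.2]]
```

>>> {"method": "step_arm", "body": {
  "deltas": [
    [0.003,0.003,0.005,-0.4,-4.5,8,-0.2],
    [0.003,0.003,0.005,-0.5,-4.5,8,-0.2],
    [0,0,0,0,0,0,-0.2]
  ]
}}

```text
time_s: 22.35
tcp_pos: [0.6284, -0.0503, 0.1527]
eef_rot: [180.0, 0.0, 148.6]
contact_force: [-0.5, 0.6, -0.2]
gripper_width: 0.0349
```

```bash
python3 -c "
from h import *
st();rows([.629,-.0511,.096],148.5,-.2,n=4)"
```

```text
22.35 [ 0.6284 -0.0503  0.1527] [1.7998e+02 5.0000e-02 1.4856e+02] [-0.52  0.58 -0.23] [0.017 0.109 0.004] 0.0349 [ 13.2  19.5 -11.    0.  -59.5 -44.6]
4
[[0.0001, 0.0002, 0.0002, -0.2, -0.1, 14.2, -0.2], [0.0001, 0.0002, 0.0002, -0.2, -0.1, 14.2, -0.2], [0.0001, 0.0002, 0.0002, -0.2, -0.1, 14.2, -0.2], [0.0001, 0.0002, 0.0002, -0.2, -0.1, 14.2, -0.2]]
```

>>> {"method": "step_arm", "body": {
  "deltas": [
    [0,0,0,-0.2,-0.2,15,-0.2],
    [0,0,0,-0.2,-0.2,15,-0.2],
    [0,0,0,0,0,15,-0.2],
    [0,0,0,0,0,9,-0.2],
    [0,0,0,0,0,0,-0.2]
  ]
}}

```text
time_s: 22.85
tcp_pos: [0.6281, -0.0499, 0.0958]
eef_rot: [-179.9, -0.0, 148.6]
contact_force: [-0.7, -0.0, 0.1]
gripper_width: 0.0348
```

>>> {"method": "step_arm", "body": {
  "deltas": [
    [0,0,0,0,0,0,-0.5],
    [0,0,0,0,0,0,-0.8],
    [0,0,0,0,0,0,-1],
    [0,0,0,0,0,0,-1],
    [0,0,0,0,0,0,-1]
  ],
  "squeeze": 30
}}

```text
time_s: 23.35
tcp_pos: [0.6298, -0.0499, 0.0974]
eef_rot: [180.0, 0.2, 148.7]
contact_force: [0.7, 0.2, -4.7]
gripper_width: 0.012
```

```bash
python3 -c "
from h import *
st()"
```

```text
23.35 [ 0.6298 -0.0499  0.0974] [1.7998e+02 1.6000e-01 1.4865e+02] [ 0.69  0.22 -4.7 ] [-0.093 -0.253 -0.068] 0.012 [ 13.2  22.5 -14.5   0.1 -52.8 -44.6]
```

>>> {"method": "step_arm", "body": {
  "deltas": [
    [0,0,0.06,0,0,0,-1],
    [0,0,0.06,0,0,0,-1],
    [0,0,0,0,0,0,-1]
  ]
}}

```text
time_s: 23.65
tcp_pos: [0.6299, -0.05, 0.0974]
eef_rot: [179.9, 0.2, 141.6]
contact_force: [1.4, -0.8, -3.2]
gripper_width: 0.0119
```

```bash
python3 -c "
from h import *
st()"
```

```text
23.65 [ 0.6299 -0.05    0.0974] [1.7994e+02 1.6000e-01 1.4159e+02] [ 1.42 -0.78 -3.2 ] [-0.189 -0.351  0.262] 0.0119 [ 13.2  22.5 -14.5   0.1 -52.8 -51.7]
```

>>> {"method": "step_arm", "body": {
  "deltas": [
    [0,0,0.06,0,0,0,-1],
    [0,0,0.06,0,0,0,-1],
    [0,0,0,0,0,0,-1]
  ]
}}

```text
time_s: 23.95
tcp_pos: [0.63, -0.0501, 0.0974]
eef_rot: [179.9, 0.2, 134.8]
contact_force: [1.3, -0.7, -3.7]
gripper_width: 0.0118
```

```bash
python3 -c "
from h import *
st()"
```

```text
23.95 [ 0.63   -0.0501  0.0974] [1.7993e+02 1.7000e-01 1.3484e+02] [ 1.28 -0.72 -3.74] [-0.252 -0.375  0.239] 0.0118 [ 13.2  22.6 -14.5   0.1 -52.8 -58.4]
```

>>> {"method": "step_arm", "body": {
  "deltas": [
    [0,0,0.06,0,0,0,-1],
    [0,0,0.06,0,0,0,-1],
    [0,0,0,0,0,0,-1]
  ]
}}

```text
time_s: 24.25
tcp_pos: [0.6301, -0.0502, 0.0974]
eef_rot: [179.9, 0.2, 128.3]
contact_force: [1.6, -0.2, -3.6]
gripper_width: 0.0115
```

```bash
python3 -c "
from h import *
st()"
```

```text
24.25 [ 0.6301 -0.0502  0.0974] [1.7990e+02 1.7000e-01 1.2829e+02] [ 1.64 -0.23 -3.59] [-0.195 -0.402  0.297] 0.0115 [ 13.2  22.6 -14.5   0.1 -52.8 -65. ]
```

>>> {"method": "step_arm", "body": {
  "deltas": [
    [0,0,0.07,0,0,0,-1],
    [0,0,0,0,0,0,-1]
  ]
}}

```text
time_s: 24.45
tcp_pos: [0.6302, -0.0503, 0.0974]
eef_rot: [179.9, 0.2, 124.6]
contact_force: [1.6, -1.0, -3.3]
gripper_width: 0.0117
```

```bash
python3 -c "
from h import *
st()"
```

```text
24.45 [ 0.6302 -0.0503  0.0974] [1.7989e+02 1.7000e-01 1.2461e+02] [ 1.59 -0.98 -3.27] [-0.273 -0.472  0.28 ] 0.0117 [ 13.2  22.6 -14.5   0.2 -52.8 -68.7]
```

>>> {"method": "step_arm", "body": {
  "deltas": [
    [0,0,0.07,0,0,0,-1],
    [0,0,0,0,0,0,-1]
  ]
}}

```text
time_s: 24.65
tcp_pos: [0.6302, -0.0503, 0.0974]
eef_rot: [179.9, 0.2, 121.0]
contact_force: [1.7, -2.2, -3.5]
gripper_width: 0.0118
```

```bash
python3 -c "
from h import *
st()"
```

```text
24.65 [ 0.6302 -0.0503  0.0974] [1.7988e+02 1.7000e-01 1.2100e+02] [ 1.65 -2.2  -3.54] [-0.289 -0.423  0.26 ] 0.0118 [ 13.2  22.6 -14.5   0.2 -52.8 -72.3]
```

>>> {"method": "step_arm", "body": {
  "deltas": [
    [0,0,0.06,0,0,0,-1],
    [0,0,0,0,0,0,-1]
  ]
}}

```text
time_s: 24.85
tcp_pos: [0.6302, -0.0504, 0.0974]
eef_rot: [179.9, 0.2, 118.0]
contact_force: [1.9, -1.4, -3.6]
gripper_width: 0.0116
```

```bash
python3 -c "
from h import *
st()"
```

```text
24.85 [ 0.6302 -0.0504  0.0974] [1.7988e+02 1.7000e-01 1.1803e+02] [ 1.86 -1.39 -3.62] [-0.266 -0.484  0.253] 0.0116 [ 13.2  22.6 -14.5   0.2 -52.8 -75.2]
```

>>> {"method": "step_arm", "body": {
  "deltas": [
    [0,0,0.055,0,0,0,-1],
    [0,0,0,0,0,0,-1]
  ]
}}

```text
time_s: 25.05
tcp_pos: [0.6303, -0.0505, 0.0974]
eef_rot: [179.9, 0.2, 115.4]
contact_force: [2.3, -1.5, -3.8]
gripper_width: 0.0117
```

```bash
python3 -c "
from h import *
st()"
```

```text
25.05 [ 0.6303 -0.0505  0.0974] [1.7987e+02 1.7000e-01 1.1537e+02] [ 2.33 -1.48 -3.81] [-0.397 -0.523  0.447] 0.0117 [ 13.2  22.6 -14.5   0.2 -52.8 -77.9]
```

>>> {"method": "step_arm", "body": {
  "deltas": [
    [0,0,0,0,0,0,-0.3],
    [0,0,0,0,0,0,-0.3],
    [0,0,0,0,0,-10,-0.2],
    [0,0,0,0,0,-25,-0.2],
    [0,0,0,0,0,-20,-0.2]
  ]
}}

```text
time_s: 25.55
tcp_pos: [0.6282, -0.0502, 0.1533]
eef_rot: [-179.9, 0.1, 115.9]
contact_force: [1.4, -0.6, 0.7]
gripper_width: 0.0349
```

```bash
python3 -c "
from h import *
st();rows([.538,.0194,.157],156.5,-.2,n=6)"
```

```text
25.55 [ 0.6282 -0.0502  0.1533] [-1.7986e+02  5.0000e-02  1.1593e+02] [ 1.4  -0.57  0.72] [ 0.031 -0.107 -0.054] 0.0349 [ 13.2  19.5 -10.9   0.1 -59.7 -77.3]
6
[[-0.0005, -0.0, -0.118, 17.0, -8.4, -0.6, -0.2], [-0.0005, -0.0, -0.118, 17.9, -6.4, -0.6, -0.2], [-0.0005, -0.0, -0.118, 18.5, -4.2, -0.6, -0.2], [-0.0005, -0.0, -0.118, 18.9, -2.0, -0.6, -0.2], [-0.0005, -0.0, -0.118, 19.0, 0.2, -0.6, -0.2], [-0.0005, -0.0, -0.118, 18.8, 2.4, -0.6, -0.2]]
```

>>> {"method": "step_arm", "body": {
  "deltas": [
    [0,0,-0.118,17,-8.4,-2,-0.2],
    [0,0,-0.118,18,-6.4,-1,-0.2],
    [0,0,-0.118,18.5,-4.2,-1,-0.2],
    [0,0,-0.118,19,-2,-0.6,-0.2],
    [0,0,-0.118,19,0,-0.6,-0.2],
    [0,0,-0.118,9,2,-0.6,-0.2],
    [0,0,0,0,0,0,-0.2],
    [0,0,0,0,0,0,-0.2]
  ]
}}

```text
time_s: 26.35
tcp_pos: [0.5461, 0.016, 0.1717]
eef_rot: [179.6, 0.7, 158.3]
contact_force: [0.1, 0.0, 0.0]
gripper_width: 0.035
```

```bash
python3 -c "
from h import *
st();rows([.538,.0194,.153],156.5,-.2,n=2)"
```

```text
26.35 [0.5461 0.016  0.1717] [179.63   0.66 158.35] [0.07 0.02 0.03] [ 0.045  0.097 -0.017] 0.035 [ 22.4  10.5 -20.8   0.2 -57.9 -44.1]
2
[[0.0033, 0.0057, 0.0161, 4.5, 0.0, 9.3, -0.2], [0.0033, 0.0057, 0.0161, 4.4, -0.0, 9.3, -0.2]]
```

>>> {"method": "step_arm", "body": {
  "deltas": [
    [0.003,0.006,0.015,4.5,0,9,-0.2],
    [0.003,0.006,0.015,4.4,0,9,-0.2],
    [0,0,0,0,0,0,-0.2]
  ]
}}

```text
time_s: 26.65
tcp_pos: [0.5382, 0.019, 0.1524]
eef_rot: [180.0, -0.1, 156.1]
contact_force: [-0.5, -1.3, 0.2]
gripper_width: 0.0347
```

```bash
python3 -c "
from h import *
st();rows([.538,.0194,.096],156.5,-.2,n=4)"
```

```text
26.65 [0.5382 0.019  0.1524] [ 1.7997e+02 -8.0000e-02  1.5609e+02] [-0.47 -1.3   0.15] [-0.004  0.073  0.03 ] 0.0347 [ 22.8  11.4 -22.4  -0.1 -56.2 -46.7]
4
[[0.0001, -0.0003, -0.0018, 0.1, 0.1, 14.1, -0.2], [0.0001, -0.0003, -0.0018, 0.1, 0.1, 14.1, -0.2], [0.0001, -0.0003, -0.0018, 0.1, 0.1, 14.1, -0.2], [0.0001, -0.0003, -0.0018, 0.1, 0.1, 14.1, -0.2]]
```

>>> {"method": "step_arm", "body": {
  "deltas": [
    [0,0,0,0,0,15,-0.2],
    [0,0,0,0,0,15,-0.2],
    [0,0,0,0,0,15,-0.2],
    [0,0,0,0,0,9,-0.2],
    [0,0,0,0,0,0,-0.2]
  ]
}}

```text
time_s: 27.15
tcp_pos: [0.5383, 0.0179, 0.0945]
eef_rot: [-179.9, -0.2, 155.8]
contact_force: [-0.2, -0.5, 0.3]
gripper_width: 0.0354
```

>>> {"method": "step_arm", "body": {
  "deltas": [
    [0,0,0,0,0,0,-0.5],
    [0,0,0,0,0,0,-0.8],
    [0,0,0,0,0,0,-1],
    [0,0,0,0,0,0,-1],
    [0,0,0,0,0,0,-1]
  ]
}}

```text
time_s: 27.65
tcp_pos: [0.5368, 0.0188, 0.0955]
eef_rot: [-179.9, -0.4, 155.7]
contact_force: [3.2, -1.3, -7.3]
gripper_width: 0.0119
```

>>> {"method": "step_arm", "body": {
  "deltas": [
    [0,0,0.06,0,0,0,-1],
    [0,0,0.06,0,0,0,-1],
    [0,0,0,0,0,0,-1]
  ]
}}

```text
time_s: 27.95
tcp_pos: [0.5368, 0.0188, 0.0955]
eef_rot: [-179.9, -0.3, 148.7]
contact_force: [0.4, 1.0, -3.5]
gripper_width: 0.0117
```

```bash
python3 -c "
from h import *
st()"
```

```text
27.95 [0.5368 0.0188 0.0955] [-179.86   -0.32  148.68] [ 0.36  0.95 -3.45] [-0.001 -0.299  0.28 ] 0.0117 [ 22.8  15.  -26.2  -0.2 -49.  -54. ]
```

Needs about 23° more to yaw ~125.

>>> {"method": "step_arm", "body": {
  "deltas": [
    [0,0,0.06,0,0,0,-1],
    [0,0,0.06,0,0,0,-1],
    [0,0,0.06,0,0,0,-1],
    [0,0,0,0,0,0,-1]
  ]
}}

```text
time_s: 28.35
tcp_pos: [0.5366, 0.019, 0.0955]
eef_rot: [-179.8, -0.3, 138.5]
contact_force: [0.8, 0.3, -4.8]
gripper_width: 0.0117
```

```bash
python3 -c "
from h import *
st()"
```

```text
28.35 [0.5366 0.019  0.0955] [-179.82   -0.29  138.48] [ 0.85  0.29 -4.8 ] [-0.092 -0.315  0.281] 0.0117 [ 22.8  15.  -26.2  -0.2 -49.  -64.2]
```

>>> {"method": "step_arm", "body": {
  "deltas": [
    [0,0,0.06,0,0,0,-1],
    [0,0,0.06,0,0,0,-1],
    [0,0,0,0,0,0,-1]
  ]
}}

```text
time_s: 28.65
tcp_pos: [0.5365, 0.0191, 0.0955]
eef_rot: [-179.8, -0.3, 131.9]
contact_force: [0.7, 0.1, -3.8]
gripper_width: 0.0116
```

```bash
python3 -c "
from h import *
st()"
```

```text
28.65 [0.5365 0.0191 0.0955] [-179.8    -0.27  131.94] [ 0.66  0.13 -3.84] [-0.043 -0.223  0.288] 0.0116 [ 22.8  15.  -26.3  -0.3 -49.  -70.7]
```

>>> {"method": "step_arm", "body": {
  "deltas": [
    [0,0,0.07,0,0,0,-1],
    [0,0,0,0,0,0,-1]
  ]
}}

```text
time_s: 28.85
tcp_pos: [0.5364, 0.0192, 0.0955]
eef_rot: [-179.8, -0.3, 128.3]
contact_force: [0.7, 0.3, -4.0]
gripper_width: 0.012
```

```bash
python3 -c "
from h import *
st()"
```

```text
28.85 [0.5364 0.0192 0.0955] [-179.78   -0.26  128.27] [ 0.71  0.33 -3.95] [ 0.086 -0.178  0.308] 0.012 [ 22.8  15.  -26.3  -0.3 -49.  -74.4]
```

>>> {"method": "step_arm", "body": {
  "deltas": [
    [0,0,0.06,0,0,0,-1],
    [0,0,0,0,0,0,-1]
  ]
}}

```text
time_s: 29.05
tcp_pos: [0.5364, 0.0192, 0.0955]
eef_rot: [-179.8, -0.3, 125.2]
contact_force: [-0.2, 1.0, -3.7]
gripper_width: 0.0117
```

```bash
python3 -c "
from h import *
st()"
```

```text
29.05 [0.5364 0.0192 0.0955] [-179.77   -0.25  125.25] [-0.16  0.96 -3.73] [ 0.124 -0.137  0.279] 0.0117 [ 22.8  15.  -26.3  -0.3 -49.  -77.4]
```

>>> {"method": "step_arm", "body": {
  "deltas": [
    [0,0,0.05,0,0,0,-1],
    [0,0,0,0,0,0,-1]
  ]
}}

```text
time_s: 29.25
tcp_pos: [0.5364, 0.0193, 0.0955]
eef_rot: [-179.8, -0.2, 122.8]
contact_force: [0.1, 0.4, -5.0]
gripper_width: 0.0119
```

```bash
python3 -c "
from h import *
st()"
```

```text
29.25 [0.5364 0.0193 0.0955] [-179.76   -0.24  122.84] [ 0.11  0.43 -5.03] [ 0.123 -0.096  0.362] 0.0119 [ 22.8  15.  -26.3  -0.3 -49.  -79.8]
```

>>> {"method": "step_arm", "body": {
  "deltas": [
    [0,0,0,0,0,0,-0.3],
    [0,0,0,0,0,0,-0.3],
    [0,0,0,0,0,-10,-0.2],
    [0,0,0,0,0,-25,-0.2],
    [0,0,0,0,0,-20,-0.2]
  ]
}}

```text
time_s: 29.75
tcp_pos: [0.5362, 0.0184, 0.1522]
eef_rot: [-179.6, -0.2, 123.4]
contact_force: [0.3, 0.5, 0.2]
gripper_width: 0.035
```

```bash
python3 -c "
from h import *
st();rows([.5482,-.0612,.157],140,-.2,n=4)"
```

```text
29.75 [0.5362 0.0184 0.1522] [-179.59   -0.24  123.37] [0.29 0.47 0.17] [ 0.052 -0.115 -0.007] 0.035 [ 22.8  11.4 -22.3  -0.2 -56.7 -79.3]
4
[[-0.0016, -0.0013, -0.0726, -18.3, -8.5, -1.2, -0.2], [-0.0016, -0.0013, -0.0726, -17.6, -9.8, -1.2, -0.2], [-0.0016, -0.0013, -0.0726, -16.9, -11.0, -1.2, -0.2], [-0.0016, -0.0013, -0.0726, -16.0, -12.2, -1.2, -0.2]]
```

>>> {"method": "step_arm", "body": {
  "deltas": [
    [-0.001,-0.001,-0.072,-18.3,-8.5,-2,-0.2],
    [-0.001,-0.001,-0.072,-17.6,-9.8,-1,-0.2],
    [-0.001,-0.001,-0.072,-17,-11,-1,-0.2],
    [-0.001,-0.001,-0.072,-9,-7,-1,-0.2],
    [0,0,0,0,0,0,-0.2],
    [0,0,0,0,0,0,-0.2]
  ]
}}

```text
time_s: 30.35
tcp_pos: [0.5518, -0.0546, 0.1684]
eef_rot: [179.5, 0.5, 140.8]
contact_force: [1.0, 0.6, -0.5]
gripper_width: 0.0353
```

```bash
python3 -c "
from h import *
st();rows([.5482,-.0612,.153],140,-.2,n=2)"
```

```text
30.35 [ 0.5518 -0.0546  0.1684] [179.5    0.48 140.82] [ 0.98  0.56 -0.49] [0.057 0.007 0.091] 0.0353 [ 14.7  11.5 -20.    0.1 -57.8 -53.9]
2
[[0.0044, 0.0042, 0.0072, -0.6, -3.8, 7.7, -0.2], [0.0044, 0.0042, 0.0072, -0.7, -3.7, 7.7, -0.2]]
```

>>> {"method": "step_arm", "body": {
  "deltas": [
    [0.004,0.004,0.006,-0.6,-3.8,7.5,-0.2],
    [0.004,0.004,0.006,-0.7,-3.7,7.5,-0.2],
    [0,0,0,0,0,0,-0.2]
  ]
}}

```text
time_s: 30.65
tcp_pos: [0.5478, -0.0605, 0.1527]
eef_rot: [180.0, -0.0, 140.0]
contact_force: [0.5, -0.1, -0.6]
gripper_width: 0.0349
```

```bash
python3 -c "
from h import *
st();rows([.5482,-.0612,.097],140,-.2,n=4)"
```

```text
30.65 [ 0.5478 -0.0605  0.1527] [179.95  -0.   140.01] [ 0.51 -0.06 -0.58] [ 0.011  0.068 -0.008] 0.0349 [ 14.   12.5 -21.   -0.  -56.5 -54. ]
4
[[0.0002, -0.0, 0.0001, -0.2, -0.1, 13.9, -0.2], [0.0002, -0.0, 0.0001, -0.2, -0.1, 13.9, -0.2], [0.0002, -0.0, 0.0001, -0.2, -0.1, 13.9, -0.2], [0.0002, -0.0, 0.0001, -0.2, -0.1, 13.9, -0.2]]
```

>>> {"method": "step_arm", "body": {
  "deltas": [
    [0,0,0,-0.2,-0.1,15,-0.2],
    [0,0,0,-0.2,-0.1,15,-0.2],
    [0,0,0,0,0,15,-0.2],
    [0,0,0,0,0,8,-0.2],
    [0,0,0,0,0,0,-0.2]
  ]
}}

```text
time_s: 31.15
tcp_pos: [0.5477, -0.0599, 0.097]
eef_rot: [-179.9, -0.1, 140.0]
contact_force: [-0.7, -0.7, 0.6]
gripper_width: 0.035
```

>>> {"method": "step_arm", "body": {
  "deltas": [
    [0,0,0,0,0,0,-0.5],
    [0,0,0,0,0,0,-0.8],
    [0,0,0,0,0,0,-1],
    [0,0,0,0,0,0,-1],
    [0,0,0,0,0,0,-1]
  ]
}}

```text
time_s: 31.65
tcp_pos: [0.549, -0.0597, 0.0985]
eef_rot: [180.0, 0.0, 140.0]
contact_force: [2.1, -1.3, -4.6]
gripper_width: 0.0116
```

>>> {"method": "step_arm", "body": {
  "deltas": [
    [0,0,0.06,0,0,0,-1],
    [0,0,0.06,0,0,0,-1],
    [0,0,0,0,0,0,-1]
  ]
}}

```text
time_s: 31.95
tcp_pos: [0.5491, -0.0599, 0.0985]
eef_rot: [179.9, 0.1, 133.0]
contact_force: [1.2, -0.2, -2.5]
gripper_width: 0.0117
```

```bash
python3 -c "
from h import *
st()"
```

```text
31.95 [ 0.5491 -0.0599  0.0985] [1.7994e+02 6.0000e-02 1.3298e+02] [ 1.18 -0.18 -2.51] [-0.058 -0.225  0.258] 0.0117 [ 14.1  15.9 -24.6   0.  -49.4 -61.2]
```

Firm expected near yaw 109.

>>> {"method": "step_arm", "body": {
  "deltas": [
    [0,0,0.06,0,0,0,-1],
    [0,0,0.06,0,0,0,-1],
    [0,0,0.06,0,0,0,-1],
    [0,0,0,0,0,0,-1]
  ]
}}

```text
time_s: 32.35
tcp_pos: [0.5494, -0.0602, 0.0985]
eef_rot: [179.9, 0.1, 122.8]
contact_force: [0.9, -0.9, -3.8]
gripper_width: 0.0118
```

```bash
python3 -c "
from h import *
st()"
```

```text
32.35 [ 0.5494 -0.0602  0.0985] [1.7992e+02 9.0000e-02 1.2279e+02] [ 0.93 -0.92 -3.83] [-0.104 -0.324  0.237] 0.0118 [ 14.1  15.9 -24.6   0.1 -49.4 -71.4]
```

>>> {"method": "step_arm", "body": {
  "deltas": [
    [0,0,0.06,0,0,0,-1],
    [0,0,0.06,0,0,0,-1],
    [0,0,0,0,0,0,-1]
  ]
}}

```text
time_s: 32.65
tcp_pos: [0.5495, -0.0603, 0.0985]
eef_rot: [179.9, 0.1, 116.3]
contact_force: [1.6, -1.0, -2.6]
gripper_width: 0.0116
```

```bash
python3 -c "
from h import *
st()"
```

```text
32.65 [ 0.5495 -0.0603  0.0985] [1.7991e+02 1.0000e-01 1.1625e+02] [ 1.61 -1.04 -2.62] [-0.229 -0.374  0.272] 0.0116 [ 14.1  15.9 -24.6   0.1 -49.4 -77.9]
```

>>> {"method": "step_arm", "body": {
  "deltas": [
    [0,0,0.07,0,0,0,-1],
    [0,0,0,0,0,0,-1]
  ]
}}

```text
time_s: 32.85
tcp_pos: [0.5495, -0.0604, 0.0985]
eef_rot: [179.9, 0.1, 112.6]
contact_force: [1.0, -1.7, -2.4]
gripper_width: 0.0115
```

```bash
python3 -c "
from h import *
st()"
```

```text
32.85 [ 0.5495 -0.0604  0.0985] [1.7991e+02 1.0000e-01 1.1258e+02] [ 0.97 -1.65 -2.36] [-0.348 -0.42   0.182] 0.0115 [ 14.1  15.9 -24.6   0.1 -49.4 -81.6]
```

>>> {"method": "step_arm", "body": {
  "deltas": [
    [0,0,0.06,0,0,0,-1],
    [0,0,0,0,0,0,-1]
  ]
}}

```text
time_s: 33.05
tcp_pos: [0.5495, -0.0606, 0.0985]
eef_rot: [179.9, 0.1, 109.6]
contact_force: [1.3, -1.3, -3.8]
gripper_width: 0.0119
```

```bash
python3 -c "
from h import *
st()"
```

```text
33.05 [ 0.5495 -0.0606  0.0985] [1.7991e+02 1.0000e-01 1.0956e+02] [ 1.35 -1.32 -3.77] [-0.379 -0.509  0.259] 0.0119 [ 14.1  15.9 -24.6   0.1 -49.4 -84.6]
```

>>> {"method": "step_arm", "body": {
  "deltas": [
    [0,0,0.05,0,0,0,-1],
    [0,0,0,0,0,0,-1]
  ]
}}

```text
time_s: 33.25
tcp_pos: [0.5496, -0.0606, 0.0985]
eef_rot: [179.9, 0.1, 107.2]
contact_force: [2.5, -1.1, -4.3]
gripper_width: 0.0115
```

```bash
python3 -c "
from h import *
st()"
```

```text
33.25 [ 0.5496 -0.0606  0.0985] [1.7990e+02 1.1000e-01 1.0717e+02] [ 2.55 -1.15 -4.32] [-0.424 -0.465  0.404] 0.0115 [ 14.1  15.9 -24.6   0.1 -49.4 -87. ]
```

Yellow is firm (0.40 N m). On to green.

>>> {"method": "step_arm", "body": {
  "deltas": [
    [0,0,0,0,0,0,-0.3],
    [0,0,0,0,0,0,-0.3],
    [0,0,0,0,0,-10,-0.2],
    [0,0,0,0,0,-25,-0.2],
    [0,0,0,0,0,-20,-0.2]
  ]
}}

```text
time_s: 33.75
tcp_pos: [0.5476, -0.0604, 0.1544]
eef_rot: [-179.8, 0.0, 107.7]
contact_force: [0.3, 0.1, 0.4]
gripper_width: 0.0348
```

```bash
python3 -c "
from h import *
st();rows([.6185,.03,.157],149.5,-.2,n=6)"
```

```text
33.75 [ 0.5476 -0.0604  0.1544] [-1.7981e+02  4.0000e-02  1.0767e+02] [0.26 0.11 0.36] [ 0.01  -0.071 -0.008] 0.0348 [ 14.1  12.4 -20.8   0.1 -57.  -86.5]
6
[[-0.0006, -0.0001, -0.1217, 10.8, 15.8, -0.5, -0.2], [-0.0006, -0.0001, -0.1217, 8.8, 17.0, -0.5, -0.2], [-0.0006, -0.0001, -0.1217, 6.6, 18.0, -0.5, -0.2], [-0.0006, -0.0001, -0.1217, 4.4, 18.6, -0.5, -0.2], [-0.0006, -0.0001, -0.1217, 2.1, 19.0, -0.4, -0.2], [-0.0006, -0.0001, -0.1217, -0.2, 19.1, -0.4, -0.2]]
```

>>> {"method": "step_arm", "body": {
  "deltas": [
    [0,0,-0.121,10.8,15.8,-2,-0.2],
    [0,0,-0.121,8.8,17,-1,-0.2],
    [0,0,-0.121,6.6,18,-1,-0.2],
    [0,0,-0.121,4.4,18.6,-0.7,-0.2],
    [0,0,-0.121,2,19,-0.7,-0.2],
    [0,0,-0.115,0,10,-0.5,-0.2],
    [0,0,0,0,0,0,-0.2],
    [0,0,0,0,0,0,-0.2]
  ]
}}

```text
time_s: 34.55
tcp_pos: [0.6171, 0.0269, 0.1737]
eef_rot: [179.6, 0.5, 150.8]
contact_force: [-0.7, 0.1, 0.2]
gripper_width: 0.0352
```

```bash
python3 -c "
from h import *
st();rows([.6185,.03,.153],149.5,-.2,n=2)"
```

```text
34.55 [0.6171 0.0269 0.1737] [179.61   0.48 150.75] [-0.69  0.12  0.21] [0.012 0.1   0.025] 0.0352 [ 20.7  17.  -11.7   0.1 -60.7 -50. ]
2
[[0.0035, 0.0041, 0.0109, 0.2, 1.6, 10.3, -0.2], [0.0035, 0.0041, 0.0109, 0.2, 1.6, 10.3, -0.2]]
```

>>> {"method": "step_arm", "body": {
  "deltas": [
    [0.003,0.004,0.01,0.2,1.6,10,-0.2],
    [0.003,0.004,0.01,0.2,1.6,10,-0.2],
    [0,0,0,0,0,0,-0.2]
  ]
}}

```text
time_s: 34.85
tcp_pos: [0.6175, 0.029, 0.1527]
eef_rot: [179.9, -0.0, 149.1]
contact_force: [-1.1, -0.9, -0.8]
gripper_width: 0.0352
```

```bash
python3 -c "
from h import *
st();rows([.6185,.03,.097],149.5,-.2,n=4)"
```

```text
34.85 [0.6175 0.029  0.1527] [ 1.7994e+02 -3.0000e-02  1.4913e+02] [-1.14 -0.94 -0.81] [0.043 0.116 0.064] 0.0352 [ 20.7  18.4 -12.5  -0.1 -59.  -51.6]
4
[[0.0002, -0.0001, -0.0016, -0.1, 0.3, 13.9, -0.2], [0.0002, -0.0001, -0.0016, -0.1, 0.3, 13.9, -0.2], [0.0002, -0.0001, -0.0016, -0.1, 0.3, 13.9, -0.2], [0.0002, -0.0001, -0.0016, -0.1, 0.3, 13.9, -0.2]]
```

>>> {"method": "step_arm", "body": {
  "deltas": [
    [0,0,0,-0.1,0.4,15,-0.2],
    [0,0,0,-0.1,0.4,15,-0.2],
    [0,0,0,0,0.4,15,-0.2],
    [0,0,0,0,0,8,-0.2],
    [0,0,0,0,0,0,-0.2]
  ]
}}

```text
time_s: 35.35
tcp_pos: [0.6173, 0.0283, 0.0968]
eef_rot: [-179.9, -0.1, 148.8]
contact_force: [0.1, -0.6, 0.0]
gripper_width: 0.0352
```

>>> {"method": "step_arm", "body": {
  "deltas": [
    [0,0,0,0,0,0,-0.5],
    [0,0,0,0,0,0,-0.8],
    [0,0,0,0,0,0,-1],
    [0,0,0,0,0,0,-1],
    [0,0,0,0,0,0,-1]
  ]
}}

```text
time_s: 35.85
tcp_pos: [0.6178, 0.0284, 0.0985]
eef_rot: [180.0, -0.0, 148.8]
contact_force: [1.0, -0.8, -4.6]
gripper_width: 0.0117
```

>>> {"method": "step_arm", "body": {
  "deltas": [
    [0,0,0.06,0,0,0,-1],
    [0,0,0.06,0,0,0,-1],
    [0,0,0,0,0,0,-1]
  ]
}}

```text
time_s: 36.15
tcp_pos: [0.6177, 0.0286, 0.0985]
eef_rot: [180.0, -0.0, 141.8]
contact_force: [0.5, 0.5, -2.1]
gripper_width: 0.0121
```

```bash
python3 -c "
from h import *
st()"
```

```text
36.15 [0.6177 0.0286 0.0985] [ 1.7999e+02 -5.0000e-02  1.4176e+02] [ 0.51  0.54 -2.1 ] [-0.025  0.008  0.292] 0.0121 [ 20.7  21.5 -16.   -0.1 -52.6 -58.9]
```

Firm expected near yaw 119.

>>> {"method": "step_arm", "body": {
  "deltas": [
    [0,0,0.06,0,0,0,-1],
    [0,0,0.06,0,0,0,-1],
    [0,0,0.06,0,0,0,-1],
    [0,0,0,0,0,0,-1]
  ]
}}

```text
time_s: 36.55
tcp_pos: [0.6174, 0.0288, 0.0985]
eef_rot: [-180.0, -0.1, 131.6]
contact_force: [0.5, 0.7, -2.3]
gripper_width: 0.0119
```

```bash
python3 -c "
from h import *
st()"
```

```text
36.55 [0.6174 0.0288 0.0985] [-1.7998e+02 -6.0000e-02  1.3158e+02] [ 0.52  0.74 -2.32] [-0.081 -0.103  0.267] 0.0119 [ 20.7  21.5 -16.   -0.1 -52.6 -69.1]
```

>>> {"method": "step_arm", "body": {
  "deltas": [
    [0,0,0.06,0,0,0,-1],
    [0,0,0.06,0,0,0,-1],
    [0,0,0,0,0,0,-1]
  ]
}}

```text
time_s: 36.85
tcp_pos: [0.6172, 0.029, 0.0985]
eef_rot: [-180.0, -0.1, 125.1]
contact_force: [-0.9, 0.8, -3.0]
gripper_width: 0.0114
```

```bash
python3 -c "
from h import *
st()"
```

```text
36.85 [0.6172 0.029  0.0985] [-1.7997e+02 -6.0000e-02  1.2505e+02] [-0.85  0.76 -3.04] [ 0.068 -0.008  0.285] 0.0114 [ 20.7  21.4 -16.   -0.1 -52.6 -75.6]
```

>>> {"method": "step_arm", "body": {
  "deltas": [
    [0,0,0.07,0,0,0,-1],
    [0,0,0,0,0,0,-1]
  ]
}}

```text
time_s: 37.05
tcp_pos: [0.6172, 0.0291, 0.0985]
eef_rot: [-180.0, -0.1, 121.4]
contact_force: [-0.5, 0.6, -1.8]
gripper_width: 0.0115
```

```bash
python3 -c "
from h import *
st()"
```

```text
37.05 [0.6172 0.0291 0.0985] [-1.7996e+02 -6.0000e-02  1.2138e+02] [-0.48  0.59 -1.83] [0.203 0.039 0.274] 0.0115 [ 20.8  21.4 -16.   -0.1 -52.6 -79.3]
```

>>> {"method": "step_arm", "body": {
  "deltas": [
    [0,0,0.06,0,0,0,-1],
    [0,0,0,0,0,0,-1]
  ]
}}

```text
time_s: 37.25
tcp_pos: [0.6171, 0.0292, 0.0985]
eef_rot: [-180.0, -0.1, 118.4]
contact_force: [0.9, 0.9, -2.8]
gripper_width: 0.0117
```

```bash
python3 -c "
from h import *
st()"
```

```text
37.25 [0.6171 0.0292 0.0985] [-1.7996e+02 -6.0000e-02  1.1838e+02] [ 0.89  0.86 -2.82] [0.172 0.101 0.371] 0.0117 [ 20.8  21.4 -16.   -0.1 -52.6 -82.3]
```

>>> {"method": "step_arm", "body": {
  "deltas": [
    [0,0,0.03,0,0,0,-1],
    [0,0,0,0,0,0,-1]
  ]
}}

```text
time_s: 37.45
tcp_pos: [0.6171, 0.0292, 0.0985]
eef_rot: [-179.9, -0.1, 116.9]
contact_force: [-0.4, 0.4, -2.7]
gripper_width: 0.0119
```

```bash
python3 -c "
from h import *
st()"
```

```text
37.45 [0.6171 0.0292 0.0985] [-1.7995e+02 -6.0000e-02  1.1692e+02] [-0.42  0.38 -2.73] [0.233 0.101 0.461] 0.0119 [ 20.8  21.4 -16.   -0.1 -52.6 -83.8]
```

Firm. Release, rise and check.

>>> {"method": "step_arm", "body": {
  "deltas": [
    [0,0,0,0,0,0,-0.3],
    [0,0,0,0,0,0,-0.3],
    [0,0,0,0,0,-10,-0.2],
    [0,0,0,0,0,-30,-0.2],
    [0,0,0,0,0,-30,-0.2],
    [0,0,0,0,0,-30,-0.2],
    [0,0,0,0,0,0,-0.2],
    [0,0,0,0,0,0,-0.2]
  ]
}}

```text
time_s: 38.25
tcp_pos: [0.6184, 0.0282, 0.207]
eef_rot: [179.9, 0.1, 117.1]
contact_force: [-0.1, 0.3, 0.2]
gripper_width: 0.0348
```

```bash
python3 -c "
from h import *
st();
cv2.imwrite('pics/s9.png',r.capture('scene')[:,:,::-1]);cv2.imwrite('pics/t9.png',r.capture('top')[:,:,::-1])"
```

```text
38.25 [0.6184 0.0282 0.207 ] [1.7986e+02 5.0000e-02 1.1708e+02] [-0.09  0.3   0.19] [0.002 0.048 0.046] 0.0348 [ 20.7  16.   -8.5   0.  -65.4 -83.6]
```

View pics/s9.png

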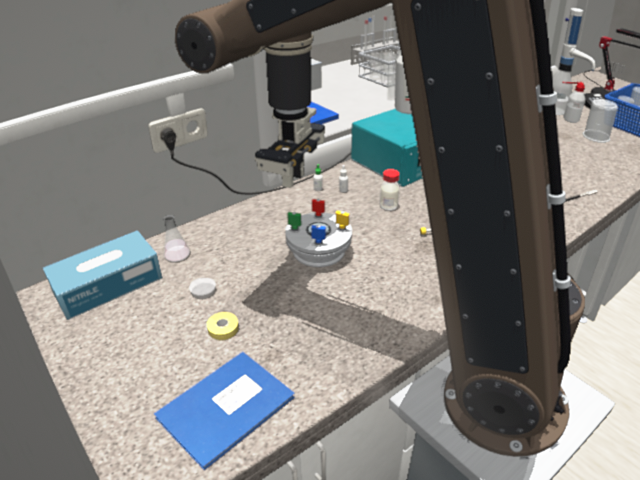

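View pics/t9.png

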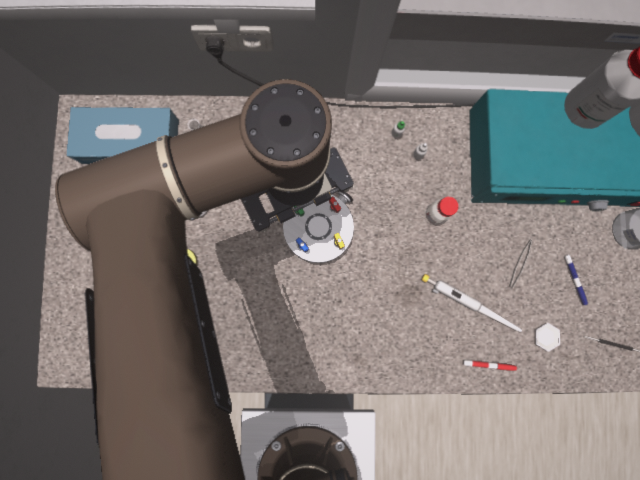

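The bottle (390,190 in the scene view) and the tape roll (222,325) are where they stood. The gripper is clear above the chamber, and all four wings are turned.

```bash
python3 -c "
from h import *
r.close_job()"
```

```text
the job is handed in; nothing more can be done
```

I tightened all four knobs in two passes, both in the order red, blue, yellow, green, and handed the job in at about 38 s of the 72 s allowed. The hand-in gives no verdict, so the results below are from my own readings.

Angles are past each knob's bite, worked out from the gripper's rotation and the felt moment to within about 1–2°:

| Knob | First pass (snug) | Second pass (firm) | Moment at the end |
|---|---|---|---|
| Red | about 9° | about 36° | 0.45 N m |
| Blue | about 9.5° | about 37° | 0.36 N m |
| Yellow | about 9.5° | about 37° | 0.40 N m |
| Green | about 9.5° | about 36.5° | 0.46 N m |

- **Bite and firm:** On every knob the moment stayed near 0.25–0.3 N m after the bite. It rose above that only at the end, which is the sign that the knob had come up firm. By these angles, none was forced more than about 0.05 rad past firm, against the 0.2 rad limit.
- **Spring-back:** A picture after the first pass showed the wings had sprung back by roughly 6° when released. That matches the spring washers' wind-up, and I took it into account when gripping again.
- **Final check:** The last pictures show the bottle and tape roll where they stood. The gripper is open and clear above the chamber, with force readings near zero.
- **Camera disagreement:** The two cameras disagreed by about 7 mm on the knob positions. The first grip on red showed that the top camera was right to within 2 mm, so I used that for the other knobs. That first grip on red was also about 4 mm off-centre along the wing, with only small side forces.

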